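Batch-test converter modules in a toggle clamp probe fixture

ROBOT

A 6-joint arm with a two-finger parallel gripper is mounted at the origin on the work surface. World frame = base frame: x ahead of the robot, y to its left, z up, the work surface at z = 0. Lengths are in mm, angles in rad, forces in N, time in s.
With the tool pointing down it reaches from about 275 to 750 mm from the base axis. Payload 10.2 kg.
Tool frame: the origin (TCP) lies at the very end of the fingers, on their centre line; the grasp point (between the pads) lies 19 mm behind it; z points along the fingers, y is the direction in which the jaws open and shut (so a half turn about z gives the same grasp; the last joint's range is limited). The gripper opens to 85 mm and grips with 20 to 120 N. Pads are 22 mm wide; open, the fingers measure 114 mm over their backs; the gripper's body (76 mm by 85 mm) begins 54 mm behind the grasp point. The pads swing forward as they close: fully open they stand 13 mm farther back than shut.
Start: joints at [-1.509, 0.313, 1.498, -0, 1.331, -0.223], TCP at [147.494, -503.862, 231.294] pointing down, gripper open.
Joint ranges: [-2.94, 2.94], [-0.97, 2.17], [0.19, 2.56], [-1.23, 4.37], [0.02, 3.11], [-2.88, 2.88]. Speed limits (rad/s): [2.39, 2.39, 3.01, 3.14, 3.14, 3.14].

INTERFACE

Orientations are given as a unit quaternion [w, x, y, z].
In Python, from rig import readout, cams, finish_job gives the robot as it stands. The module is installed in compiled form; this text tells all that it offers.
- The arm moves only by the tool carry_out, never from a script. Its argument "steps" is one flat list of numbers, 7 for each row, row after row: the shift along the tool's x, y, z in cm, then the turn, a rotation vector about the tool's x, y, z in units of 5 degrees (1.0 is 5 degrees), then the opening, from -1 (shut) to 1 (fully open), so that 0 is half open. In form: [x, y, z, ax, ay, az, hand, x, y, z, ax, ay, az, hand, ...]. A call has 1 to 20 rows; each row shifts and turns the commanded pose from where the row before left it, along the tool's axes as they then stand; what a row does not reach is not made up. A row lasts 1/12 s, in which the tool goes at most 41.7 mm and 7.16 degrees, less where a joint would pass 70% of its speed; a pose out of reach is approached as far as the arm can. A call with a gripper value outside its range is refused whole. The fingers move at their own pace and stop on an object; "grip_force" is the grip in N (left out, the last holds). Time passes only in rows, so rows that do not move let the fingers close. It gives the time, the measured TCP pose, the force and the opening at its end, in the units of the state.
- readout.sense(): the state, without advancing time (a new reading comes with each control period).
- cams.capture(name): name is "side" or "top" or "wrist"; returns the picture (400x640x3 uint8, red, green, blue); there is no depth.
- cams.calibration(name): a dict with "fx", "fy", "cx", "cy" (pixels), "k1" (the pictures are not rectified: a ray, as slopes to the right and down, at radius r is drawn at 1 + k1 r^2 times it, then the intrinsics apply), "R" (3x3) and "t" (3): a world point X has camera coordinates R X + t; the wrist camera has in their place "T_tool_cam" (4x4, takes a point from camera to tool coordinates, whose origin is the TCP and whose axes are the flange's). Camera axes: x right, y down, z forward; pixel columns grow to the right and rows downward; lengths in mm; the calibration is good to about 2 mm. A picture is of the moment at which its call begins: read the wrist's pose just before it. calibration takes no time and is no camera call.
- finish_job(): hands the job in, once; it reports no verdict.
The state is a dict: "time_s": time; "joints": joint angles; "dq": joint speeds; "tau": joint torques, N m; "eef_pos": TCP position; "ee_rot": TCP orientation; "force": force on the tool from outside, world axes, zero at the start; "wrist_torque": the same for the moment, N m; "grip_width": opening from 0.0 (shut) to 1.0 (fully open).
Only numpy, scipy, OpenCV 4.12 (cv2) and the standard library are available. Lean on these libraries where they do the work, as an engineer would, in place of code of your own. Each camera call takes 0.05 s, during which the arm holds its last target.

TASK

Load every converter module waiting on the blue mat into the test fixture, one to a pocket, and push the toggle clamp's handle down over centre to its stop so that the rubber pads hold them all. With the clamp still shut, press the black plunger knob fully home, keep it there for about a second so the probes can take their reading, and let it rise; then swing the clamp handle fully back up and lay all the modules flat in the dark grey tray, heat sinks up and none on top of another, without disturbing the other things on the bench.

Things in the scene. Friction and masses are not known exactly. Their poses are not given: they have to be found in the camera images.
- module1_center (a point): converter module (up to three alike, some absent): green circuit board 120 x 46 x 4 mm with an upright finned heat sink in the middle, 50 mm along x, 28 mm across y, its top 44 mm above the board's underside; 180 g. The point is the centre, 22 mm above the underside; x along the length, z up. Grip the heat sink's long sides across y, fingertips 8 mm or more above the board. Lies either way round in a pocket
- module2_center (a point): another module like module1 (may be missing): its centre and axes, as for module1
- module3_center (a point): another module like module1 (may be missing): its centre and axes, as for module1
- fixture: test fixture, screwed down: base plate 206 x 302 mm with three pockets in a row along its x (60 mm pitch), toggle clamp at +y, plunger at -y. Origin at table height under the middle pocket. Pockets: 52 mm along x, 126 mm along y, floor 18 mm above the table; 8 mm rails round them rise 7 mm above the floor, with 45 degree lead-ins. Open clamp: from y = 85 to 175 mm, up to 170 mm high
- pocket1 (a point): pocket 1 of the fixture (at -x): where a seated module's centre lies, its length along y, 40 mm above the table, 22 mm above the pocket's floor; axes as the fixture's
- pocket2 (a point): pocket 2 of the fixture (the middle one): where a seated module's centre lies, its length along y, 40 mm above the table, 22 mm above the pocket's floor; axes as the fixture's
- pocket3 (a point): pocket 3 of the fixture (at +x): where a seated module's centre lies, its length along y, 40 mm above the table, 22 mm above the pocket's floor; axes as the fixture's
- handle (a joint): angle of the toggle clamp's handle, rad: 0 = upright (clamp open); it swings outwards and down towards the fixture's +y, away from the pockets, passes centre at 1.41 and meets its stop at 1.48 (shut, nearly level). A little friction; stays where it is left. The last 0.3 rad press three sprung rubber pads on a cross bar down on the modules, about 5 N each
- handle_hinge (a point): pivot of the clamp handle, 51 mm above the table, 155 mm from the fixture's origin along its +y; the axis of the hinge is the fixture's x; axes as the fixture's
- handle_grip (a point): middle of the handle's round black plastic grip, 85 mm from the pivot; it moves with the handle. The grip is 18 mm thick and reaches from 41 to 113 mm from the pivot; it can be pinched across the fixture's x and led round its arc, or pushed
- plunger (a joint): travel of the sprung plunger, m: 0 = up, 0.015 = pressed home on its stop. The spring takes about 5 N at the start and 10 N at the stop, and lifts it again
- plunger_top (a point): middle of the top of the plunger's black mushroom knob, 44 mm across; 82 mm above the table when up. It is pressed straight down
- pad1: rubber pad 1 on the clamp's cross bar, 14 mm across, above pocket 1 when the clamp is shut: it lands on the board 42 mm from the module's centre. Origin in the middle of its pressing face
- pad2: rubber pad 2 on the clamp's cross bar, 14 mm across, above pocket 2 when the clamp is shut: it lands on the board 42 mm from the module's centre. Origin in the middle of its pressing face
- pad3: rubber pad 3 on the clamp's cross bar, 14 mm across, above pocket 3 when the clamp is shut: it lands on the board 42 mm from the module's centre. Origin in the middle of its pressing face
- tray: open dark grey tray, fixed, 290 mm (x) x 180 mm (y) outside, 22 mm high, walls and floor 5 mm thick. Origin at table height under its middle, z up
- mat: blue bench mat, fixed, 300 mm (x) x 190 mm (y), 2 mm thick, on which the modules wait. Origin at its underside
- multimeter: a hand multimeter lying on its back, 150 (x) x 76 x 44 mm, loose: leave alone. Origin under its middle
- cutters: side cutters lying flat, about 125 mm long along x, 60 mm wide, 14 mm high, loose: leave alone. Origin on the table near their middle
- screwdriver: a screwdriver 170 mm long lying along its x, about 30 mm high, loose: leave alone
- partsbox: clear box of parts with six compartments, 100 x 140 x 35 mm, loose: leave alone. Origin under its middle
There are look-alikes about, which are no part of the job. What is shaped like the part that bears module1_center but red is not meant.

How it is judged (in metres and radians):
On the way, in this order (a step that is already met when the one before it is completed fails the run):
1. every module is seated in a pocket, the clamp handle is down past centre at its stop and a pad bears on each module (value of joint handle above 1.43 rad and (distance between module1_center and pocket1 below 0.008 m or distance between module1_center and pocket2 below 0.008 m or distance between module1_center and pocket3 below 0.008 m) and (distance between module2_center and pocket1 below 0.008 m or distance between module2_center and pocket2 below 0.008 m or distance between module2_center and pocket3 below 0.008 m) and (distance between module3_center and pocket1 below 0.008 m or distance between module3_center and pocket2 below 0.008 m or distance between module3_center and pocket3 below 0.008 m) and contact force between any of pad1, pad2, pad3 and module1 above 1 N and contact force between any of pad1, pad2, pad3 and module2 above 1 N and contact force between any of pad1, pad2, pad3 and module3 above 1 N), for 0.3 s.
2. with the modules still clamped, the plunger is pressed home on its stop and kept there for half a second (value of joint handle above 1.43 rad and (distance between module1_center and pocket1 below 0.008 m or distance between module1_center and pocket2 below 0.008 m or distance between module1_center and pocket3 below 0.008 m) and (distance between module2_center and pocket1 below 0.008 m or distance between module2_center and pocket2 below 0.008 m or distance between module2_center and pocket3 below 0.008 m) and (distance between module3_center and pocket1 below 0.008 m or distance between module3_center and pocket2 below 0.008 m or distance between module3_center and pocket3 below 0.008 m) and value of joint plunger above 0.013 m), for 0.5 s.
At the end, for the whole second after the job is handed in: The clamp handle is back up within 0.2 rad of fully open, the plunger is up, and every module lies at rest and flat (within 7 degrees, heat sink up) on the tray's floor, its centre at least 15 mm inside the tray's walls (value of joint handle below 0.2 rad and value of joint plunger below 0.002 m and x of module1_center in the frame of tray between -0.125 and 0.125 m and y of module1_center in the frame of tray between -0.07 and 0.07 m and z of each of module1_center, module2_center, module3_center in the frame of tray below 0.033 m and angle between each of module1_center, module2_center, module3_center's own z axis and vertical below 0.12 rad and linear speed of each of module1, module2, module3 below 0.03 m/s and x of module2_center in the frame of tray between -0.125 and 0.125 m and y of module2_center in the frame of tray between -0.07 and 0.07 m and x of module3_center in the frame of tray between -0.125 and 0.125 m and y of module3_center in the frame of tray between -0.07 and 0.07 m); the robot touches nothing.
It fails at once if the multimeter pushed more than 3 cm (distance of multimeter from where it was at the start of the episode above 0.03 m).
It fails at once if the cutters pushed more than 3 cm (distance of cutters from where it was at the start of the episode above 0.03 m).
It fails at once if the screwdriver pushed more than 3 cm (distance of screwdriver from where it was at the start of the episode above 0.03 m).
It fails at once if the box of parts pushed more than 3 cm (distance of partsbox from where it was at the start of the episode above 0.03 m).
Of module1, module2, module3 only 2 to 3 are there at a start; the rules pass over those that are not, and their reading is None.
At some moment in a run one of module1, module2, module3 may be knocked a few centimetres aside while the robot is not near it.
It also fails if it takes over 210 s, if anything falls off the work surface, if the arm or the gripper's body presses on something with over 40 N, if the wrist force passes 120 N, or if a joint passes its speed limit or range.

## Working session

There is one attempt and no reset: what is moved stays moved. The work goes in short steps, Python scripts to look and compute and a tool call to move; the robot and the scene stay as the last step left them, time stands still between calls to the robot, and variables do not carry over. Pictures are saved under pics/ and viewed, and the job is handed in when it is done.

Besides the shell and the picture viewer there is one more tool, called after "Emit:" by a JSON object that holds its "fn" and its "kwargs", one argument or row to a line. carry_out: Moves the arm, as the interface text tells. Its arguments: {"type":"object","properties":{"steps":{"type":"array","items":{"type":"number"}},"grip_force":{"type":"number"}},"required":["steps"]}

```bash
mkdir -p pics
python3 - <<'E'
from rig import readout,cams
import cv2,json
print(readout.sense())
for n in ["side","top","wrist"]:
    im=cams.capture(n); cv2.imwrite(f"pics/a_{n}.png",im[:,:,::-1]); print(n,cams.calibration(n))
E
```

```text
{'time_s': 0.0, 'joints': array([-1.50940342e+00,  3.13458439e-01,  1.49843749e+00,  1.34103856e-05,
        1.33098143e+00, -2.23461694e-01]), 'dq': array([-0.00035335, -0.00048968, -0.00242678, -0.00135632, -0.0011348 ,
       -0.00035421]), 'tau': array([-5.82662706e-04, -4.12268221e+01, -2.59742314e+01, -1.95150064e-04,
        4.13086731e-03, -2.55658210e-05]), 'eef_pos': array([ 147.4790926 , -503.59793449,  230.73059945]), 'ee_rot': array([-6.39718411e-04,  9.89874389e-01,  1.41944643e-01,  5.84866802e-05]), 'force': array([ 0.57676618, -1.14421085, -0.38220494]), 'wrist_torque': array([0.00715201, 0.03121269, 0.03244819]), 'grip_width': 0.999624103735387}
side {'fx': 442.32989037218323, 'fy': 442.32989037218323, 'cx': 315.940719420024, 'cy': 200.99975615187273, 'k1': -0.016699310097687693, 'R': array([[-0.92587562, -0.37710903,  0.0233047 ],
       [-0.227195  ,  0.50640205, -0.83182895],
       [ 0.30188866, -0.77546486, -0.5545426 ]]), 't': array([ 440.49671117,  203.45636012, 1273.91926158])}
top {'fx': 449.25975037254926, 'fy': 449.25975037254926, 'cx': 326.9474319456392, 'cy': 197.07381990615568, 'k1': -0.05536814350706225, 'R': array([[ 0.00618534, -0.99992056, -0.01098232],
       [-0.99883801, -0.00565298, -0.04786097],
       [ 0.04779508,  0.0112656 , -0.99879363]]), 't': array([-2.32258409e-01,  4.98227681e+02,  1.43279604e+03])}
wrist {'fx': 306.82035292106724, 'fy': 306.82035292106724, 'cx': 323.133296198746, 'cy': 199.42625642929278, 'k1': -8.458738083200725e-05, 'T_tool_cam': array([[-5.98865295e-04, -9.61800656e-01, -2.73750142e-01,
         6.90118566e+01],
       [ 9.99999574e-01, -7.68320914e-04,  5.11804371e-04,
         1.83757804e-01],
       [-7.02581739e-04, -2.73749719e-01,  9.61800706e-01,
        -1.42284983e+02],
       [ 0.00000000e+00,  0.00000000e+00,  0.00000000e+00,
         1.00000000e+00]])}
```

View pics/a_side.png

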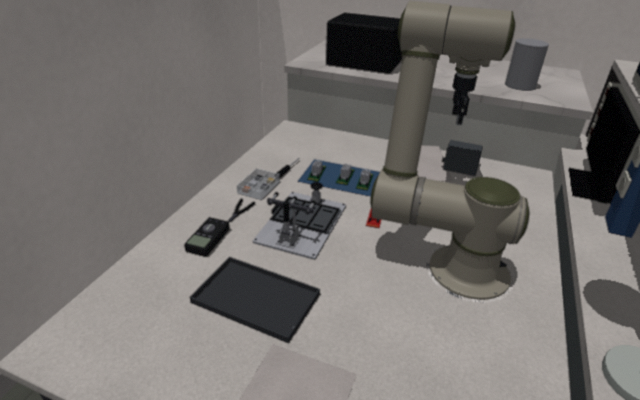

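View pics/a_top.png

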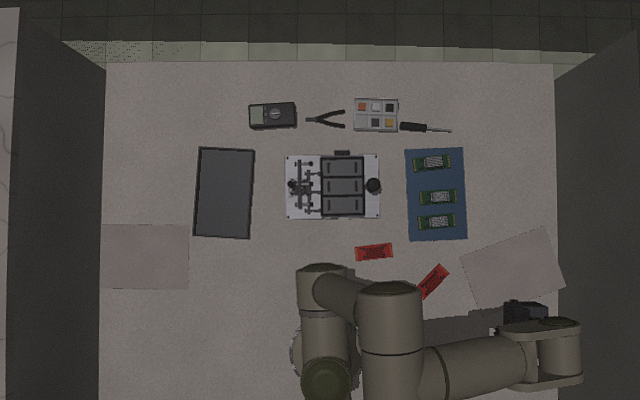

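View pics/a_wrist.png

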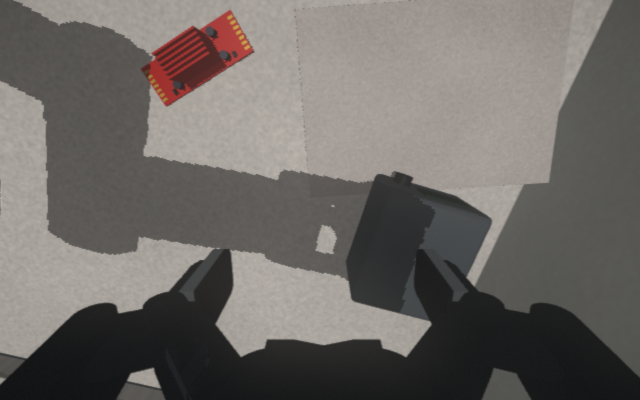

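```bash
cat > h.py <<'E'
import numpy as np,cv2
from rig import readout,cams
from scipy.spatial.transform import Rotation as Ro
def pose(s=None):
    s=s or readout.sense(); w,x,y,z=s['ee_rot']
    T=np.eye(4);T[:3,:3]=Ro.from_quat([x,y,z,w]).as_matrix();T[:3,3]=s['eef_pos'];return T
def cam(n,T=None):
    c=cams.calibration(n)
    if n=='wrist':
        M=np.linalg.inv((pose() if T is None else np.array(T))@c['T_tool_cam']);R,t=M[:3,:3],M[:3,3]
    else:R,t=np.array(c['R']),np.array(c['t'])
    K=np.array([[c['fx'],0,c['cx']],[0,c['fy'],c['cy']],[0,0,1]]);return K,np.array([c['k1'],0,0,0.]),R,t
def proj(C,X):
    K,d,R,t=C;return cv2.projectPoints(np.array(X,float).reshape(-1,3),cv2.Rodrigues(R)[0],t,K,d)[0].reshape(-1,2)
def ray(C,uv):
    K,d,R,t=C;p=cv2.undistortPoints(np.array(uv,float).reshape(-1,1,2),K,d).reshape(-1,2)
    return -R.T@t,(np.c_[p,np.ones(len(p))]@R)
def onz(C,uv,z):
    o,D=ray(C,uv);return o+D*((z-o[2])/D[:,2])[:,None]
def tri(C1,uv1,C2,uv2):
    out=[]
    for a,b in zip(np.reshape(uv1,(-1,2)),np.reshape(uv2,(-1,2))):
        o1,d1=ray(C1,a);o2,d2=ray(C2,b);d1=d1[0];d2=d2[0]
        s=np.linalg.lstsq(np.c_[d1,-d2],o2-o1,rcond=None)[0]
        p=o1+s[0]*d1;q=o2+s[1]*d2;out.append(np.r_[(p+q)/2,np.linalg.norm(p-q)])
    return np.array(out)
def snap(n,name):
    T=pose();im=cams.capture(n)[:,:,::-1];cv2.imwrite(f'pics/{name}.png',im);np.save(f'pics/{name}_T.npy',T);return im,cam(n,T)
def crop(im,x0,y0,x1,y1,s,name):
    cv2.imwrite(f'pics/{name}.png',cv2.resize(im[y0:y1,x0:x1],None,fx=s,fy=s,interpolation=cv2.INTER_CUBIC))
def plan(xyz,yaw):
    """rows needed from the current pose: total tool-frame shift cm and turn (5deg) for tool down with yaw"""
    T=pose();G=np.array([[np.cos(yaw),np.sin(yaw),0],[np.sin(yaw),-np.cos(yaw),0],[0,0,-1]])
    d=T[:3,:3].T@(np.array(xyz)-T[:3,3])/10
    return d.round(2),(Ro.from_matrix(T[:3,:3].T@G).as_rotvec()/np.radians(5)).round(2)
E
python3 - <<'E'
from h import *
im=cv2.imread('pics/a_top.png')
crop(im,180,90,480,300,2.6,'a_crop')
C=cam('top')
print(onz(C,[[432,162],[437,197],[435,222],[343,187],[373,185],[224,193],[375,252]],20).round(0))
E
```

```text
[[ 613. -334.   20.]
 [ 500. -350.   20.]
 [ 420. -343.   20.]
 [ 530.  -49.   20.]
 [ 537. -145.   20.]
 [ 509.  334.   20.]
 [ 324. -151.   20.]]
```

View pics/a_crop.png

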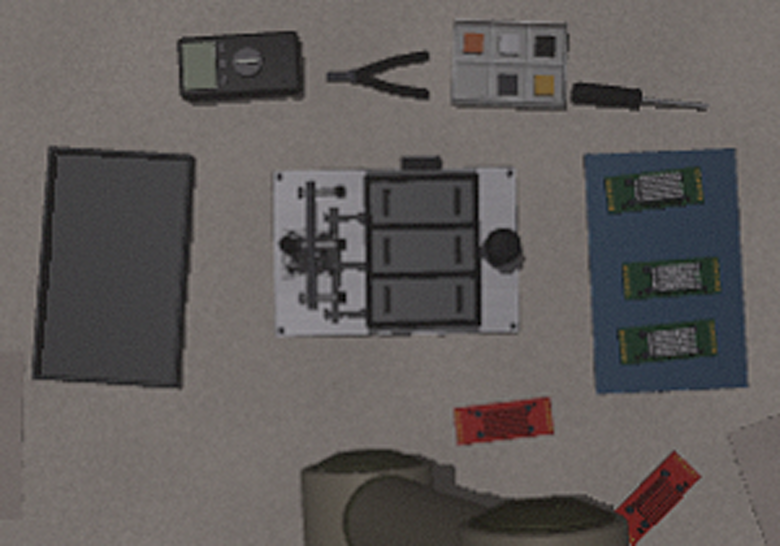

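Run:
```python
from h import *
print(plan([510,-300,300],np.pi/2))
```

```text
(array([40.51, -9.37, -6.89]), array([-1.000e-02, -1.000e-02, -1.474e+01]))
```

Emit:
{"fn": "carry_out", "kwargs": {
  "steps": [2.5,-0.6,-0.43,0,0,0,1,2.5,-0.6,-0.43,0,0,0,1,2.5,-0.6,-0.43,0,0,0,1,2.5,-0.6,-0.43,0,0,0,1,2.5,-0.6,-0.43,0,0,0,1,2.5,-0.6,-0.43,0,0,0,1,2.5,-0.6,-0.43,0,0,0,1,2.5,-0.6,-0.43,0,0,0,1,2.5,-0.6,-0.43,0,0,0,1,2.5,-0.6,-0.43,0,0,0,1,2.5,-0.6,-0.43,0,0,0,1,2.5,-0.6,-0.43,0,0,0,1,2.5,-0.6,-0.43,0,0,0,1,2.5,-0.6,-0.43,0,0,0,1,2.5,-0.6,-0.43,0,0,0,1,2.5,-0.6,-0.43,0,0,0,1]
}}

```text
time_s: 1.48
eef_pos: [505.4, -298.5, 300.0]
ee_rot: [-0.0, 0.99, 0.142, -0.0]
force: [0.7, -0.2, -0.7]
grip_width: 1.0
```

Emit:
{"fn": "carry_out", "kwargs": {
  "steps": [0,0,0,0,0,-1.05,1,0,0,0,0,0,-1.05,1,0,0,0,0,0,-1.05,1,0,0,0,0,0,-1.05,1,0,0,0,0,0,-1.05,1,0,0,0,0,0,-1.05,1,0,0,0,0,0,-1.05,1,0,0,0,0,0,-1.05,1,0,0,0,0,0,-1.05,1,0,0,0,0,0,-1.05,1,0,0,0,0,0,-1.05,1,0,0,0,0,0,-1.05,1,0,0,0,0,0,-1.05,1,0,0,0,0,0,-1.09,1,0,0,0,0,0,0,1,0,0,0,0,0,0,1]
}}

```text
time_s: 2.82
eef_pos: [504.4, -299.3, 299.9]
ee_rot: [-0.0, 0.708, 0.706, -0.0]
force: [0.7, 0.6, 0.3]
grip_width: 1.004
```

Run:
```python
from h import *
print(pose().round(3))
snap('wrist','b1'); snap('top','b1t')
```

```text
[[ 2.00000e-03  1.00000e+00 -0.00000e+00  5.04381e+02]
 [ 1.00000e+00 -2.00000e-03  0.00000e+00 -2.99308e+02]
 [ 0.00000e+00 -0.00000e+00 -1.00000e+00  2.99871e+02]
 [ 0.00000e+00  0.00000e+00  0.00000e+00  1.00000e+00]]
```

View pics/b1.png

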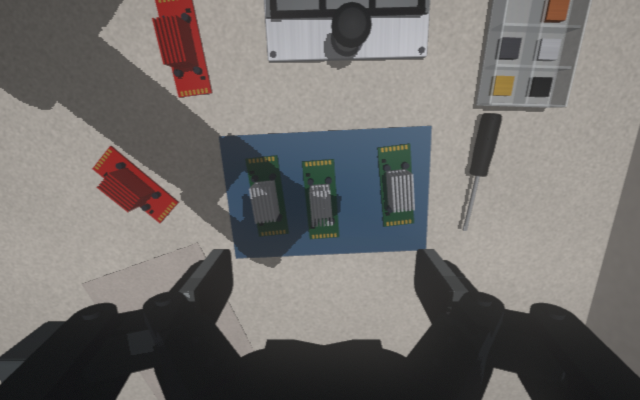

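View pics/b1t.png

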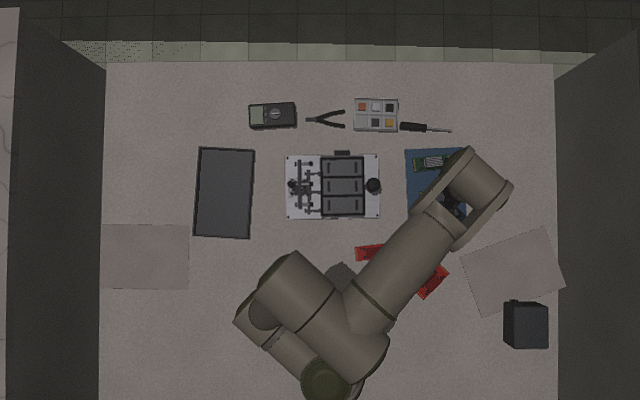

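Run:
```python
from h import *
im=cv2.imread('pics/b1.png')
crop(im,230,130,430,250,4,'b1c')
```

```text
(no output)
```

View pics/b1c.png

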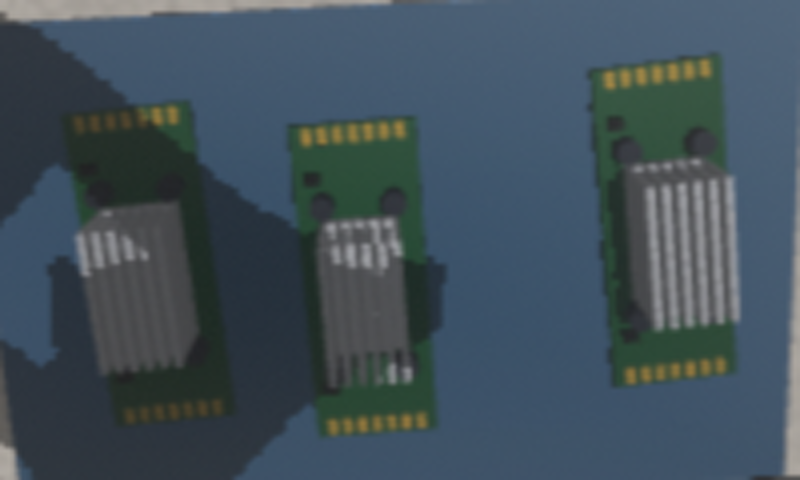

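Run:
```python
from h import *
C=cam('wrist',np.load('pics/b1_T.npy'))
B={'A':[(65,115),(190,101),(232,412),(117,427)],'B':[(288,125),(413,117),(436,430),(320,437)],'C':[(590,70),(719,55),(736,374),(613,387)]}
for k,v in B.items():
    uv=np.array(v)/4+[230,130]-.375
    p=onz(C,uv,6); c=p.mean(0)
    ax=(p[0]+p[1]-p[2]-p[3])[:2]/2
    print(k,c.round(1),'L',np.linalg.norm(ax).round(1),'W',np.linalg.norm((p[1]+p[2]-p[0]-p[3])/2).round(1),'yaw',np.arctan2(ax[1],ax[0]).round(3))
# fixture / tray via top
C=cam('top')
im=cv2.imread('pics/b1t.png'); crop(im,275,140,395,230,6.5,'b1f'); crop(im,185,140,265,245,5.5,'b1tr')
```

```text
A [ 421.9 -350.6    6. ] L 119.6 W 44.8 yaw 1.663
B [ 500.4 -356.     6. ] L 120.6 W 44.6 yaw 1.65
C [ 610.1 -335.2    6. ] L 120.1 W 45.9 yaw 1.693
```

View pics/b1f.png

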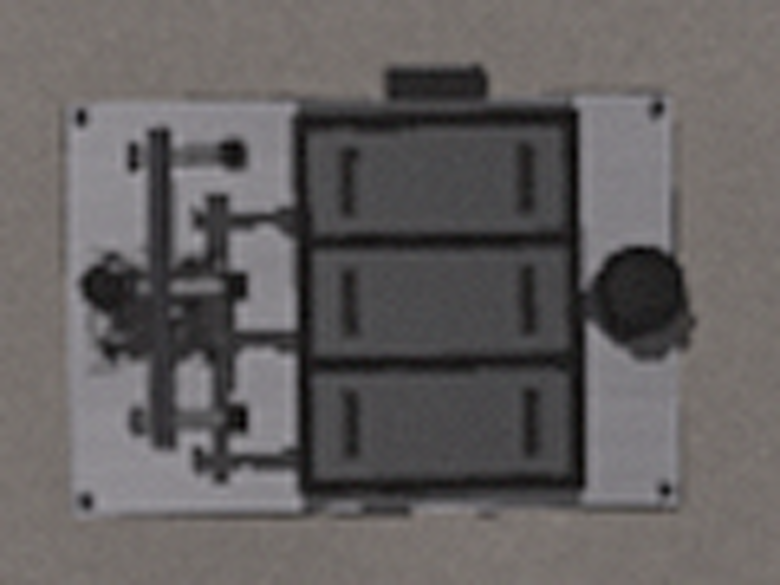

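View pics/b1tr.png

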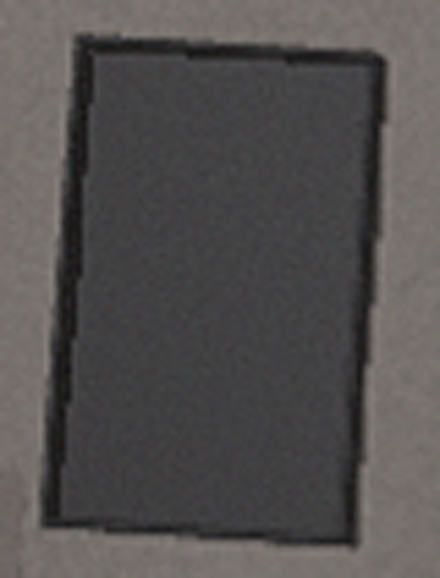

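Emit:
{"fn": "carry_out", "kwargs": {
  "steps": [3.3,0.25,-0.2,0,0,0,0,3.3,0.25,-0.2,0,0,0,0,3.3,0.25,-0.2,0,0,0,0,3.3,0.25,-0.2,0,0,0,0,3.3,0.25,-0.2,0,0,0,0,3.3,0.25,-0.2,0,0,0,0,3.3,0.25,-0.2,0,0,0,0,3.3,0.25,-0.2,0,0,0,0,3.3,0.25,-0.2,0,0,0,0,3.3,0.25,-0.2,0,0,0,0,0,0,0,0,0,0,0,0,0,0,0,0,0,0,0,0,0,0,0,0,0]
}}

```text
time_s: 4.0
eef_pos: [529.3, 30.2, 320.0]
ee_rot: [0.0, 0.707, 0.707, -0.0]
force: [0.7, -0.4, 0.0]
grip_width: 0.502
```

Run:
```python
from h import *
print(pose().round(3))
im,_=snap('wrist','c1'); crop(im,120,20,520,320,2,'c1c')
```

```text
[[ 1.00000e-03  1.00000e+00 -0.00000e+00  5.29292e+02]
 [ 1.00000e+00 -1.00000e-03 -0.00000e+00  3.02080e+01]
 [-0.00000e+00 -0.00000e+00 -1.00000e+00  3.19961e+02]
 [ 0.00000e+00  0.00000e+00  0.00000e+00  1.00000e+00]]
```

View pics/c1.png

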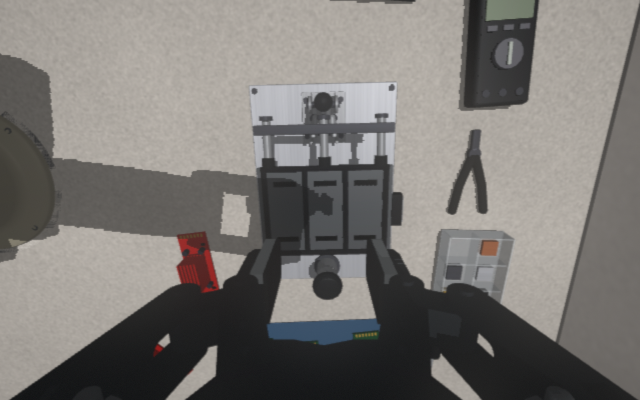

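View pics/c1c.png

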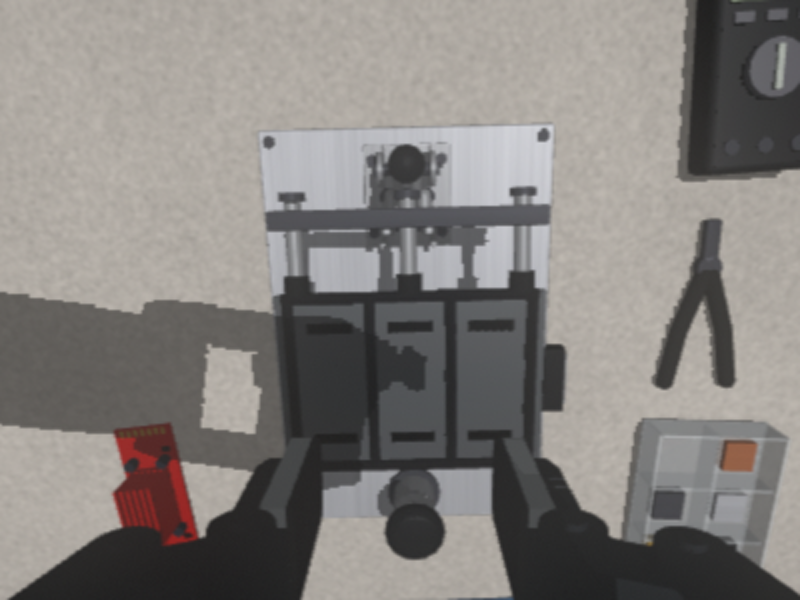

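Emit:
{"fn": "carry_out", "kwargs": {
  "steps": [-3,0,0,0,0,0,0,-3,0,0,0,0,0,0,-3,0,0,0,0,0,0,0,0,0,0,0,0,0,0,0,0,0,0,0,0]
}}

```text
time_s: 4.47
eef_pos: [529.1, -61.5, 319.8]
ee_rot: [-0.0, 0.709, 0.706, -0.0]
force: [0.7, 0.4, 0.7]
grip_width: 0.504
```

Run:
```python
from h import *
print(pose().round(3))
im,_=snap('wrist','c2'); crop(im,200,0,440,240,3,'c2c')
im=cv2.imread('pics/c1.png');crop(im,220,60,420,320,2.3,'c1d')
im=cv2.imread('pics/c1.png');crop(im,235,70,415,205,4.4,'c1e')
```

```text
[[ 4.00000e-03  1.00000e+00 -1.00000e-03  5.29079e+02]
 [ 1.00000e+00 -4.00000e-03  0.00000e+00 -6.15290e+01]
 [ 0.00000e+00 -1.00000e-03 -1.00000e+00  3.19783e+02]
 [ 0.00000e+00  0.00000e+00  0.00000e+00  1.00000e+00]]
```

View pics/c2c.png

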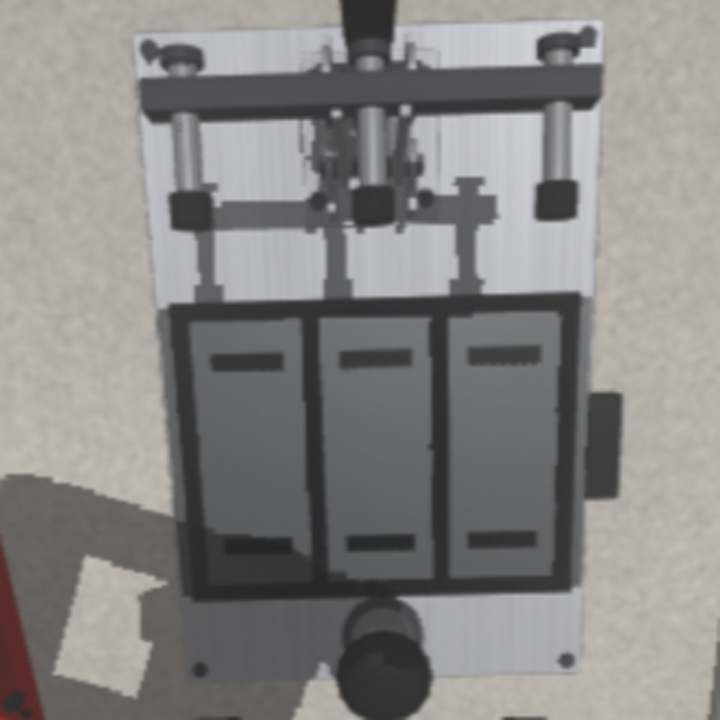

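View pics/c1e.png

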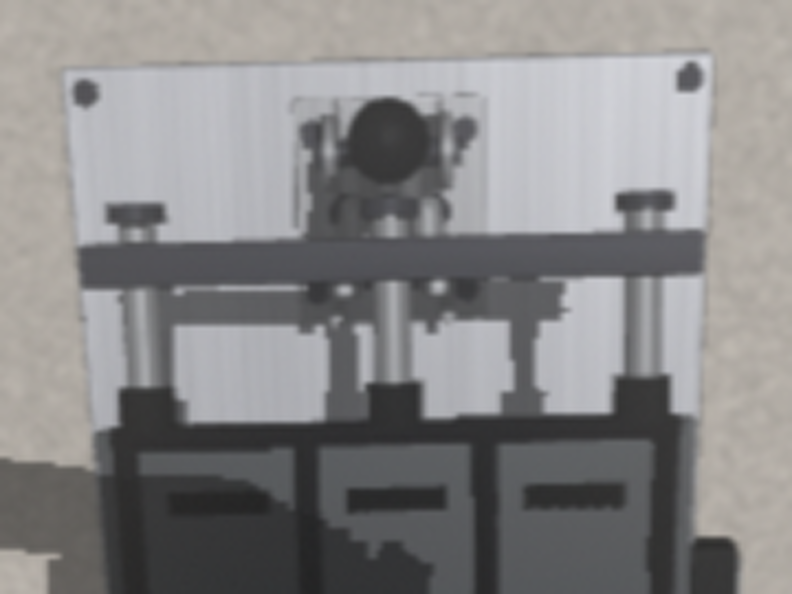

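Run:
```python
from h import *
C1=cam('wrist',np.load('pics/c1_T.npy'));C2=cam('wrist',np.load('pics/c2_T.npy'))
off=.5
f2=lambda v:(np.array(v)+off)/3+[200,0]-.5
f1=lambda v:(np.array(v)+off)/4.4+[235,70]-.5
f1c=lambda v:(np.array(v)+off)/2+[120,20]-.5
print('frame z25');p=onz(C2,f2([(170,306),(580,293),(571,590),(195,602)]),25);print(p.round(1));c=p.mean(0)
ax=(p[1]+p[2]-p[0]-p[3])/2;ay=(p[0]+p[1]-p[2]-p[3])/2
print('c',c.round(1),np.linalg.norm(ax),np.linalg.norm(ay),np.arctan2(ax[1],ax[0]),np.arctan2(-ay[0],ay[1]))
s2=f2([(247,361),(375,358),(505,355),(259,546),(381,543),(502,540)])
s=onz(C2,s2,18);print('slots c2 z18',s.round(1),s.mean(0))
s1=np.r_[f1([(219,502),(397,499),(575,496)]),f1c([(330,437),(412,437),(490,435)])]
s=onz(C1,s1,18);print('slots c1 z18',s.round(1),s.mean(0))
print('tri',tri(C1,s1,C2,s2).round(1))
h2=f2([(152,49),(588,37)]);h1=f1([(86,93),(690,77)])
print('screws',tri(C1,h1,C2,h2).round(1))
# plunger: top of mushroom
print('plunger',onz(C2,f2([(384,676)]),75).round(1),onz(C1,f1c([(415,531)]),75))
print('handle top c1',onz(C1,f1([(388,141)]),164))
```

```text
frame z25
[[ 438.4   21.4   25. ]
 [ 623.6   26.1   25. ]
 [ 627.2 -112.8   25. ]
 [ 441.7 -118.1   25. ]]
c [532.7 -45.9  25. ] 185.44518108864165 139.23576085818274 0.02685324759085195 0.024902075915931406
slots c2 z18 [[471.3  -3.1  18. ]
 [531.1  -2.   18. ]
 [591.7  -0.9  18. ]
 [473.5 -91.5  18. ]
 [533.8 -90.3  18. ]
 [593.4 -89.   18. ]] [532.46974401 -46.13153126  18.        ]
slots c1 z18 [[471.4  -3.2  18. ]
 [531.5  -2.3  18. ]
 [591.4  -1.3  18. ]
 [468.9 -90.6  18. ]
 [532.9 -90.7  18. ]
 [593.8 -89.1  18. ]] [531.65704452 -46.20858172  18.        ]
tri [[ 4.715e+02 -3.000e+00  1.890e+01  1.000e-01]
 [ 5.313e+02 -2.000e+00  1.950e+01  4.000e-01]
 [ 5.913e+02 -9.000e-01  2.000e+01  3.000e-01]
 [ 4.707e+02 -9.240e+01  1.390e+01  4.700e+00]
 [ 5.333e+02 -8.980e+01  2.010e+01  8.000e-01]
 [ 5.936e+02 -8.900e+01  1.820e+01  4.000e-01]]
screws [[4.350e+02 1.272e+02 1.590e+01 1.100e+00]
 [6.237e+02 1.320e+02 1.180e+01 3.000e-01]]
plunger [[ 534.4 -138.6   75. ]] [[ 534.61529358 -138.66319642   75.        ]]
handle top c1 [[528.74031027 108.3804082  164.        ]]
```

Run:
```python
from h import *
C1=cam('wrist',np.load('pics/c1_T.npy'));C2=cam('wrist',np.load('pics/c2_T.npy'))
f2=lambda v:(np.array(v)+.5)/3+[200,0]-.5
f1=lambda v:(np.array(v)+.5)/4.4+[235,70]-.5
print(tri(C1,f1([(642,408),(396,412),(146,422),(645,202)]),C2,f2([(557,215),(374,222),(191,226),(558,44)])).round(0))
print(plan([421.9,-350.6,100],1.663))
```

```text
[[591.  46. 131.   0.]
 [531.  45. 127.   0.]
 [469.  43. 132.   0.]
 [588.  96. 137.   0.]]
(array([-29.06, -10.65,  21.99]), array([-0.  , -0.  , -1.08]))
```

Emit:
{"fn": "carry_out", "kwargs": {
  "steps": [-2.42,-0.89,1.83,0,0,0,0.2,-2.42,-0.89,1.83,0,0,0,0.2,-2.42,-0.89,1.83,0,0,0,0.2,-2.42,-0.89,1.83,0,0,0,0.2,-2.42,-0.89,1.83,0,0,0,0.2,-2.42,-0.89,1.83,0,0,0,0.2,-2.42,-0.89,1.83,0,0,0,0.2,-2.42,-0.89,1.83,0,0,0,0.2,-2.42,-0.89,1.83,0,0,0,0.2,-2.42,-0.89,1.83,0,0,0,0.2,-2.42,-0.89,1.83,0,0,0,0.2,-2.42,-0.89,1.83,0,0,0,0.2,0,0,0,0,0,-1.08,0.2,0,0,0,0,0,0,0.2,0,0,0,0,0,0,0.2]
}}

```text
time_s: 5.77
eef_pos: [423.0, -349.3, 100.8]
ee_rot: [0.0, 0.674, 0.739, 0.0]
force: [-0.3, 0.2, 0.6]
grip_width: 0.599
```

Run:
```python
from h import *
print(pose().round(3), plan([421.9,-350.6,17],1.663))
im,_=snap('wrist','d1')
```

```text
[[-9.20000e-02  9.96000e-01  0.00000e+00  4.23028e+02]
 [ 9.96000e-01  9.20000e-02 -0.00000e+00 -3.49337e+02]
 [-0.00000e+00  0.00000e+00 -1.00000e+00  1.00777e+02]
 [ 0.00000e+00  0.00000e+00  0.00000e+00  1.00000e+00]] (array([-0.11, -0.13,  8.38]), array([0., 0., 0.]))
```

View pics/d1.png

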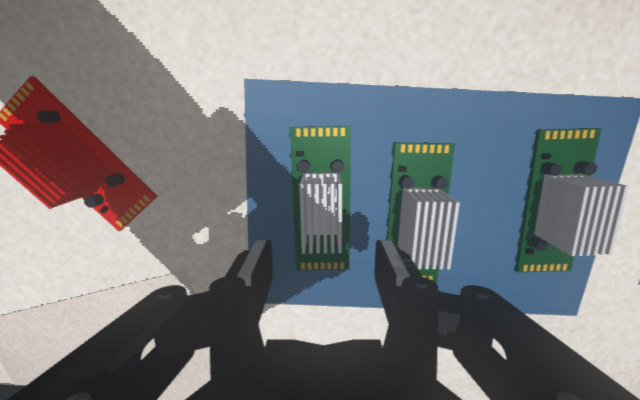

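Emit:
{"fn": "carry_out", "kwargs": {
  "steps": [-0.11,-0.13,2,0,0,0,0.2,0,0,2,0,0,0,0.2,0,0,2,0,0,0,0.2,0,0,1.4,0,0,0,0.2,0,0,1,0,0,0,0.2,0,0,0,0,0,0,0.2,0,0,0,0,0,0,-1,0,0,0,0,0,0,-1,0,0,0,0,0,0,-1,0,0,0,0,0,0,-1,0,0,0,0,0,0,-1,0,0,0,0,0,0,-1],
  "grip_force": 50
}}

```text
time_s: 6.82
eef_pos: [422.1, -351.5, 17.9]
ee_rot: [0.001, 0.673, 0.74, -0.0]
force: [1.3, 2.0, 6.0]
grip_width: 0.32
```

Run:
```python
from h import *
print(pose().round(3),readout.sense()['grip_width'])
im,_=snap('wrist','d2')
```

```text
[[-9.40000e-02  9.96000e-01  2.00000e-03  4.22123e+02]
 [ 9.96000e-01  9.40000e-02 -2.00000e-03 -3.51483e+02]
 [-2.00000e-03  2.00000e-03 -1.00000e+00  1.78570e+01]
 [ 0.00000e+00  0.00000e+00  0.00000e+00  1.00000e+00]] 0.3199093912353353
```

View pics/d2.png

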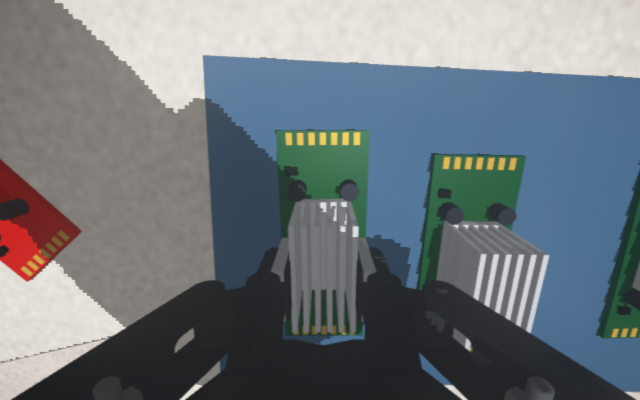

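Run:
```python
from h import *
T=np.load('pics/d2_T.npy');C=cam('wrist',T)
p=onz(C,[(277,131),(369,130),(283,333),(362,333)],6);print(p.round(1)); q=(p-T[:3,3])@T[:3,:3];print(q.round(1))
print(plan([472.5,-47.4,120],1.593))
```

```text
[[ 393.5 -293.8    6. ]
 [ 438.4 -289.1    6. ]
 [ 403.3 -411.3    6. ]
 [ 450.2 -406.9    6. ]]
[[ 60.2 -23.   11.7]
 [ 60.6  22.1  11.8]
 [-57.7 -24.4  11.9]
 [-57.8  22.8  12. ]]
(array([ 29.78,   7.9 , -10.26]), array([0.02, 0.02, 0.83]))
```

Emit:
{"fn": "carry_out", "kwargs": {
  "steps": [0,0,-1,0,0,0,-1,0,0,-2,0,0,0,-1,0,0,-2.5,0,0,0,-1,0,0,-2.5,0,0,0,-1,0,0,-2.2,0,0,0,-1,2.0,0.66,0,0,0,0,-1,2.5,0.66,0,0,0,0,-1,2.5,0.66,0,0,0,0,-1,2.5,0.66,0,0,0,0,-1,2.5,0.66,0,0,0,0,-1,2.5,0.66,0,0,0,0,-1,2.5,0.66,0,0,0,0,-1,2.5,0.66,0,0,0,0,-1,2.5,0.66,0,0,0,0,-1,2.5,0.66,0,0,0,0,-1,2.5,0.66,0,0,0,0,-1,2.5,0.64,0,0,0,0,-1,0,0,0,0,0,0.83,-1,0,0,0,0,0,0,-1,0,0,0,0,0,0,-1]
}}

```text
time_s: 8.53
eef_pos: [472.2, -49.9, 119.0]
ee_rot: [0.0, 0.699, 0.716, 0.0]
force: [-0.4, -0.2, -0.8]
grip_width: 0.317
```

Run:
```python
from h import *
print(pose().round(3)[:3,3],readout.sense()['grip_width'])
im,C=snap('wrist','d3'); print(plan([472.8,-48.5,34],1.593))
```

```text
[472.199 -49.949 118.965] 0.3173881133139678
(array([0.18, 0.06, 8.49]), array([0.  , 0.  , 0.01]))
```

View pics/d3.png

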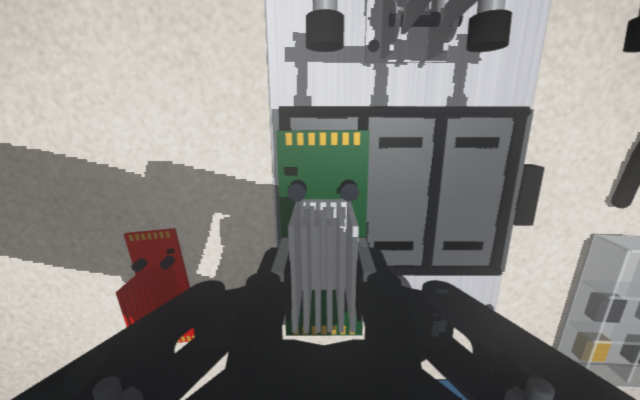

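Emit:
{"fn": "carry_out", "kwargs": {
  "steps": [0.18,0.06,2,0,0,0,-1,0,0,2,0,0,0,-1,0,0,2,0,0,0,-1,0,0,1,0,0,0,-1,0,0,0.7,0,0,0,-1,0,0,0.5,0,0,0,-1,0,0,0.3,0,0,0,-1,0,0,0,0,0,0,-1,0,0,0,0,0,0,-1]
}}

```text
time_s: 9.33
eef_pos: [473.3, -48.3, 34.2]
ee_rot: [0.001, 0.699, 0.715, 0.0]
force: [-0.0, 0.6, -1.1]
grip_width: 0.318
```

Run:
```python
from h import *
print(pose().round(3)[:3,3],readout.sense()['force'])
im,C=snap('wrist','d4'); print(plan([472.8,-48.5,34],1.593))
```

```text
[473.277 -48.287  34.151] [-0.00899714  0.6254993  -1.05303088]
(array([-0.03, -0.04,  0.01]), array([0.01, 0.01, 0.  ]))
```

View pics/d4.png

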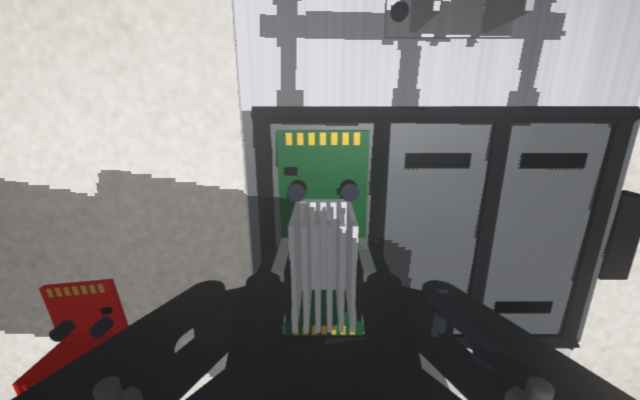

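Emit:
{"fn": "carry_out", "kwargs": {
  "steps": [0,0,0.1,0,0,0,-1,0,0,0,0,0,0,-0.1,0,0,0,0,0,0,-0.1,0,0,0,0,0,0,-0.1,0,0,-1.5,0,0,0,-0.1,0,0,-2.5,0,0,0,-0.1,0,0,-2.5,0,0,0,0.2,0,0,-2.5,0,0,0,0.2,0,0,0,0,0,0,0.2]
}}

```text
time_s: 10.13
eef_pos: [474.8, -48.7, 126.7]
ee_rot: [0.004, 0.699, 0.715, 0.002]
force: [-0.1, -0.1, 1.0]
grip_width: 0.6
```

Run:
```python
from h import *
im,C=snap('wrist','d5'); T=pose();print(T[:3,3].round(1)); print(plan([500.4,-356,100],1.65))
```

```text
[473.9 -48.4 124.5]
(array([-30.81,   1.95,   2.51]), array([ 0.05,  0.02, -0.65]))
```

View pics/d5.png

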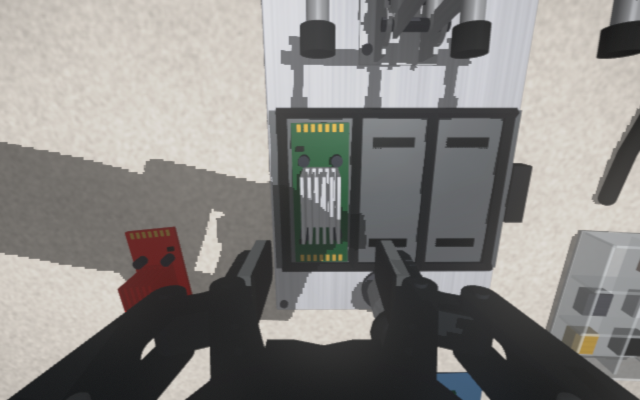

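Emit:
{"fn": "carry_out", "kwargs": {
  "steps": [-2.57,0,0,0,0,0,0.2,-2.57,0,0,0,0,0,0.2,-2.57,0,0,0,0,0,0.2,-2.57,0,0,0,0,0,0.2,-2.57,0,0,0,0,0,0.2,-2.57,0.28,0.36,0,0,0,0.2,-2.57,0.28,0.36,0,0,0,0.2,-2.57,0.28,0.36,0,0,0,0.2,-2.57,0.28,0.36,0,0,0,0.2,-2.57,0.28,0.36,0,0,0,0.2,-2.57,0.28,0.36,0,0,0,0.2,-2.57,0.28,0.36,0,0,0,0.2,0,0,0,0,0,-0.65,0.2,0,0,0,0,0,0,0.2,0,0,0,0,0,0,0.2]
}}

```text
time_s: 11.43
eef_pos: [498.8, -355.4, 96.1]
ee_rot: [-0.001, 0.679, 0.734, 0.0]
force: [-0.2, 0.5, 0.2]
grip_width: 0.599
```

Run:
```python
from h import *
im,C=snap('wrist','e1'); T=pose();print(T[:3,3].round(1)); print(plan([500.4,-356,18],1.65))
```

```text
[ 499.  -355.2   96.6]
(array([-0.1 ,  0.14,  7.86]), array([-0.01, -0.01, -0.02]))
```

View pics/e1.png

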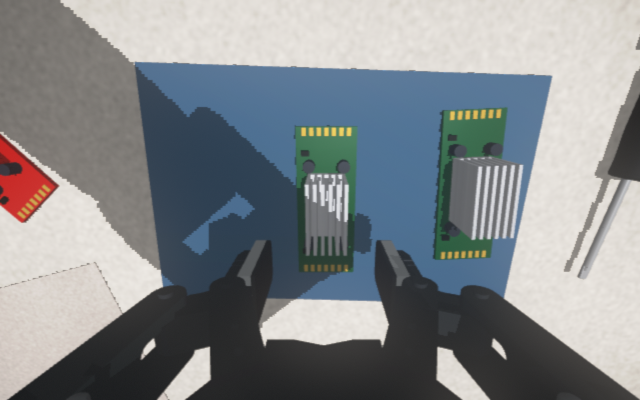

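Emit:
{"fn": "carry_out", "kwargs": {
  "steps": [0,0.14,2,0,0,0,0.2,0,0,2,0,0,0,0.2,0,0,2,0,0,0,0.2,0,0,1.2,0,0,0,0.2,0,0,0.7,0,0,0,0.2,0,0,0,0,0,0,0.2,0,0,0,0,0,0,-1,0,0,0,0,0,0,-1,0,0,0,0,0,0,-1,0,0,0,0,0,0,-1,0,0,0,0,0,0,-1,0,0,0,0,0,0,-1]
}}

```text
time_s: 12.48
eef_pos: [501.2, -356.3, 19.7]
ee_rot: [0.001, 0.679, 0.734, -0.0]
force: [0.3, 0.5, 6.3]
grip_width: 0.319
```

Run:
```python
from h import *
im,C=snap('wrist','e2'); T=pose();print(T[:3,3].round(1)); print(plan([532.8,-47.2,120],1.593))
```

```text
[ 501.2 -356.3   19.6]
(array([ 30.55,   5.6 , -10.08]), array([0.02, 0.02, 0.65]))
```

View pics/e2.png

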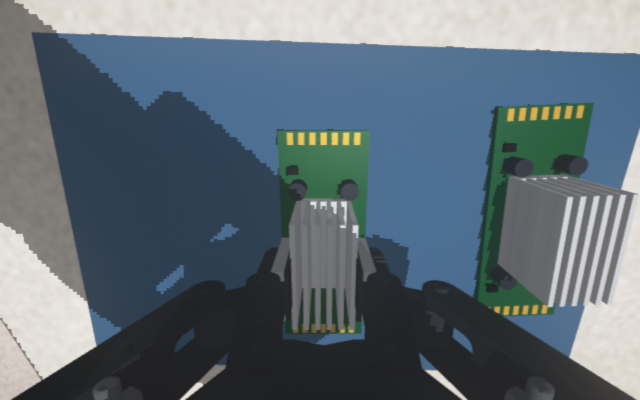

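Emit:
{"fn": "carry_out", "kwargs": {
  "steps": [0,0,-1,0,0,0,-1,0,0,-2,0,0,0,-1,0,0,-2.5,0,0,0,-1,0,0,-2.5,0,0,0,-1,0,0,-2.1,0,0,0,-1,2.55,0.47,0,0,0,0,-1,2.55,0.47,0,0,0,0,-1,2.55,0.47,0,0,0,0,-1,2.55,0.47,0,0,0,0,-1,2.55,0.47,0,0,0,0,-1,2.55,0.47,0,0,0,0,-1,2.55,0.47,0,0,0,0,-1,2.55,0.47,0,0,0,0,-1,2.55,0.47,0,0,0,0,-1,2.55,0.47,0,0,0,0,-1,2.55,0.47,0,0,0,0,-1,2.55,0.47,0,0,0,0,-1,0,0,0,0,0,0.65,-1,0,0,0,0,0,0,-1,0,0,0,0,0,0,-1]
}}

```text
time_s: 14.2
eef_pos: [532.7, -46.4, 119.7]
ee_rot: [0.0, 0.699, 0.715, -0.0]
force: [-0.5, -0.4, -2.0]
grip_width: 0.321
```

Run:
```python
from h import *
T=pose();print(T[:3,3].round(1)); print(plan([533,-47.3,35.6],1.593))
```

```text
[532.7 -46.4 119.7]
(array([-0.08,  0.03,  8.41]), array([0.  , 0.  , 0.02]))
```

Emit:
{"fn": "carry_out", "kwargs": {
  "steps": [-0.08,0.03,2,0,0,0,-1,0,0,2,0,0,0,-1,0,0,2,0,0,0,-1,0,0,1,0,0,0,-1,0,0,0.7,0,0,0,-1,0,0,0.4,0,0,0,-1,0,0,0.3,0,0,0,-1,0,0,0,0,0,0,-1,0,0,0,0,0,0,-1]
}}

```text
time_s: 14.95
eef_pos: [533.5, -47.3, 36.0]
ee_rot: [0.001, 0.699, 0.715, 0.0]
force: [-0.4, -0.6, -2.1]
grip_width: 0.315
```

Run:
```python
from h import *
print(pose().round(3)[:3,3],readout.sense()['force'])
im,C=snap('wrist','e4')
```

```text
[533.505 -47.317  35.989] [-0.38687252 -0.58221155 -2.14508935]
```

View pics/e4.png

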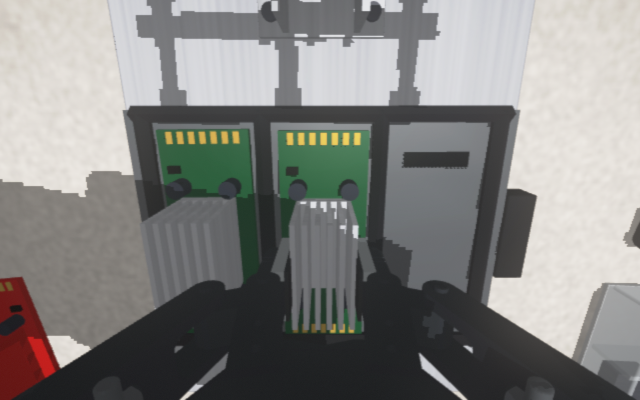

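Emit:
{"fn": "carry_out", "kwargs": {
  "steps": [0,0,0.1,0,0,0,-1,0,0,0,0,0,0,-0.1,0,0,0,0,0,0,-0.1,0,0,0,0,0,0,-0.1,0,0,-1.5,0,0,0,-0.1,0,0,-2.5,0,0,0,-0.1,0,0,-2.5,0,0,0,-0.1,0,0,-2.5,0,0,0,0.2,0,0,0,0,0,0,0.2]
}}

```text
time_s: 15.75
eef_pos: [535.1, -47.7, 128.9]
ee_rot: [0.004, 0.699, 0.715, 0.002]
force: [0.2, -0.2, 1.0]
grip_width: 0.601
```

Run:
```python
from h import *
im,C=snap('wrist','e5'); T=pose();print(T[:3,3].round(1)); print(plan([610.1,-335.2,100],1.693))
```

```text
[534.2 -47.4 126.5]
(array([-28.93,   6.94,   2.73]), array([ 0.05,  0.02, -1.15]))
```

View pics/e5.png

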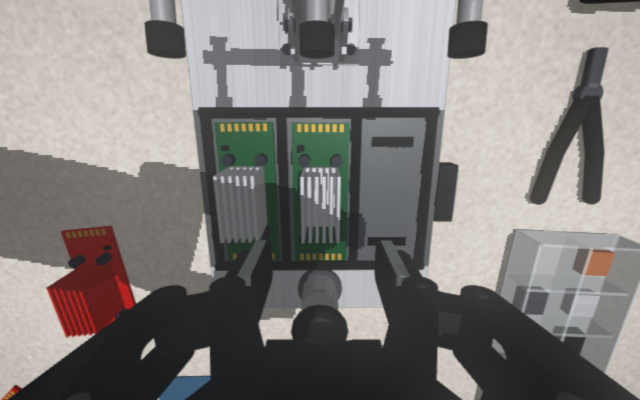

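Emit:
{"fn": "carry_out", "kwargs": {
  "steps": [-2.41,0,0,0,0,0,0.2,-2.41,0,0,0,0,0,0.2,-2.41,0,0,0,0,0,0.2,-2.41,0,0,0,0,0,0.2,-2.41,0,0,0,0,0,0.2,-2.41,1,0.39,0,0,0,0.2,-2.41,1,0.39,0,0,0,0.2,-2.41,1,0.39,0,0,0,0.2,-2.41,1,0.39,0,0,0,0.2,-2.41,1,0.39,0,0,0,0.2,-2.41,1,0.39,0,0,0,0.2,-2.41,0.94,0.39,0,0,0,0.2,0,0,0,0,0,-1.15,0.2,0,0,0,0,0,0,0.2,0,0,0,0,0,0,0.2]
}}

```text
time_s: 17.05
eef_pos: [608.4, -334.2, 95.7]
ee_rot: [-0.001, 0.663, 0.748, 0.0]
force: [0.1, 0.6, 0.0]
grip_width: 0.599
```

Run:
```python
from h import *
im,C=snap('wrist','f1'); T=pose();print(T[:3,3].round(1)); print(plan([610.1,-335.2,18],1.693))
```

```text
[ 608.6 -334.    96.2]
(array([-0.15,  0.14,  7.82]), array([-0.01, -0.01, -0.02]))
```

View pics/f1.png

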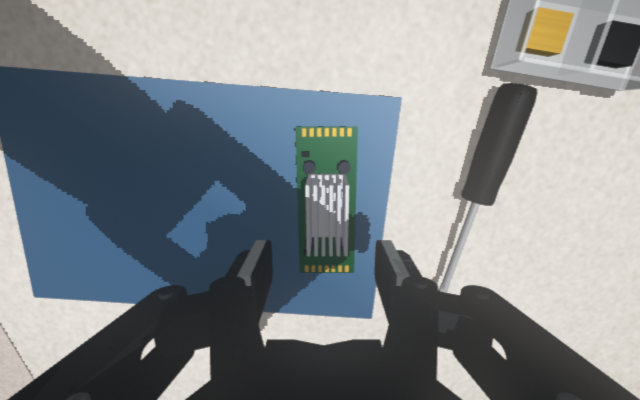

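Run:
```python
from h import *
T=np.load('pics/f1_T.npy');C=cam('wrist',T)
p=onz(C,[(443,285),(470,205),(462,195)],15);print(p.round(0),((p-T[:3,3])@T[:3,:3]).round(0))
```

```text
[[ 714. -389.   15.]
 [ 718. -320.   15.]
 [ 711. -313.   15.]] [[-67.  98.  80.]
 [  1. 111.  81.]
 [  9. 104.  81.]]
```

Screwdriver 100 mm off: clear.

Emit:
{"fn": "carry_out", "kwargs": {
  "steps": [-0.1,0.14,2,0,0,0,0.2,0,0,2,0,0,0,0.2,0,0,2,0,0,0,0.2,0,0,1.2,0,0,0,0.2,0,0,0.7,0,0,0,0.2,0,0,0,0,0,0,0.2,0,0,0,0,0,0,-1,0,0,0,0,0,0,-1,0,0,0,0,0,0,-1,0,0,0,0,0,0,-1,0,0,0,0,0,0,-1,0,0,0,0,0,0,-1]
}}

```text
time_s: 18.1
eef_pos: [611.0, -335.9, 19.6]
ee_rot: [0.001, 0.663, 0.749, 0.0]
force: [0.1, 0.7, 5.5]
grip_width: 0.321
```

Run:
```python
from h import *
im,C=snap('wrist','f2'); T=pose();print(T[:3,3].round(1)); print(plan([593.0,-46.0,120],1.593))
```

```text
[ 611.  -335.9   19.6]
(array([ 28.98,   1.77, -10.09]), array([0.02, 0.02, 1.15]))
```

View pics/f2.png

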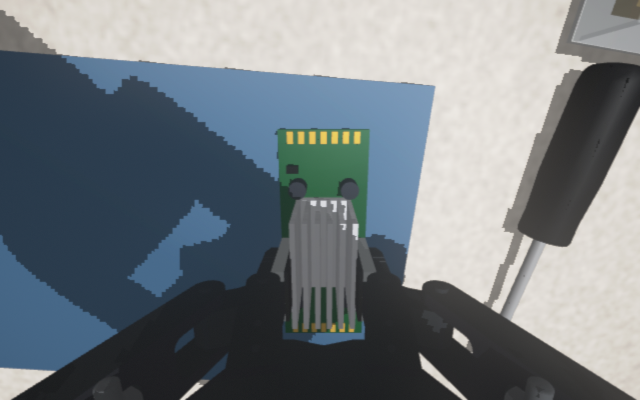

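Emit:
{"fn": "carry_out", "kwargs": {
  "steps": [0,0,-1,0,0,0,-1,0,0,-2,0,0,0,-1,0,0,-2.5,0,0,0,-1,0,0,-2.5,0,0,0,-1,0,0,-2.1,0,0,0,-1,2.41,0.15,0,0,0,0,-1,2.41,0.15,0,0,0,0,-1,2.41,0.15,0,0,0,0,-1,2.41,0.15,0,0,0,0,-1,2.41,0.15,0,0,0,0,-1,2.41,0.15,0,0,0,0,-1,2.41,0.15,0,0,0,0,-1,2.41,0.15,0,0,0,0,-1,2.41,0.15,0,0,0,0,-1,2.41,0.15,0,0,0,0,-1,2.41,0.15,0,0,0,0,-1,2.41,0.15,0,0,0,0,-1,0,0,0,0,0,1.15,-1,0,0,0,0,0,0,-1,0,0,0,0,0,0,-1]
}}

```text
time_s: 19.82
eef_pos: [592.9, -46.5, 119.4]
ee_rot: [0.0, 0.698, 0.716, -0.0]
force: [-0.3, -0.1, -1.4]
grip_width: 0.319
```

Run:
```python
from h import *
T=pose();print(T[:3,3].round(1)); print(plan([593,-46,35.6],1.593))
im,C=snap('wrist','f3')
```

```text
[592.9 -46.5 119.4]
(array([0.05, 0.01, 8.38]), array([0.  , 0.  , 0.03]))
```

View pics/f3.png

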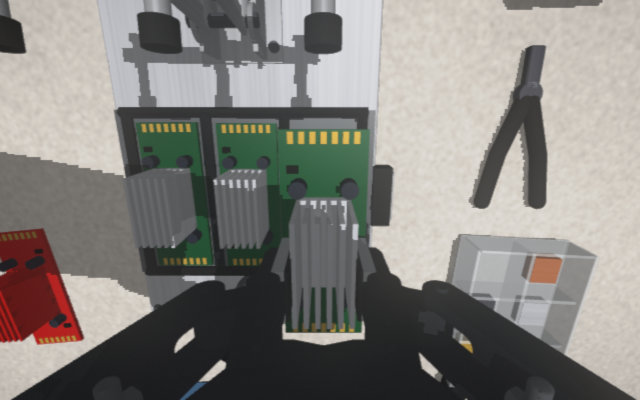

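Emit:
{"fn": "carry_out", "kwargs": {
  "steps": [0.05,0,2,0,0,0,-1,0,0,2,0,0,0,-1,0,0,2,0,0,0,-1,0,0,1,0,0,0,-1,0,0,0.7,0,0,0,-1,0,0,0.4,0,0,0,-1,0,0,0.3,0,0,0,-1,0,0,0,0,0,0,-1,0,0,0,0,0,0,-1]
}}

```text
time_s: 20.62
eef_pos: [593.4, -46.0, 35.8]
ee_rot: [0.001, 0.699, 0.715, 0.0]
force: [-0.0, 0.2, -2.1]
grip_width: 0.318
```

Run:
```python
from h import *
print(pose().round(3)[:3,3],readout.sense()['force'])
im,C=snap('wrist','f4')
```

```text
[593.371 -45.998  35.825] [-0.0069523   0.19513243 -2.06698188]
```

View pics/f4.png

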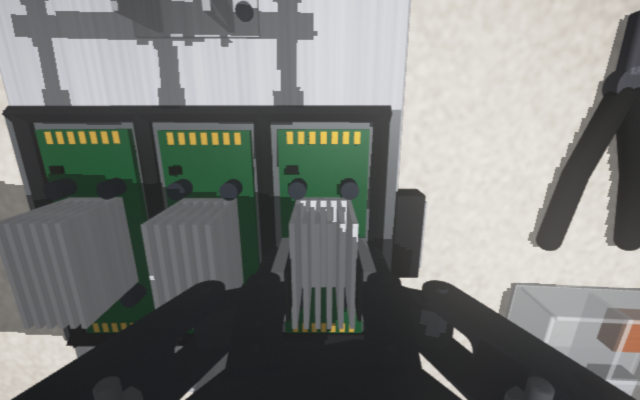

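Emit:
{"fn": "carry_out", "kwargs": {
  "steps": [0,0,0.1,0,0,0,-1,0,0,0,0,0,0,-0.1,0,0,0,0,0,0,-0.1,0,0,0,0,0,0,-0.1,0,0,-1.5,0,0,0,-0.1,0,0,-2.5,0,0,0,-0.1,0,0,-3,0,0,0,0.2,0,0,-3,0,0,0,0.2,0,0,-3,0,0,0,0.2,0,0,-3,0,0,0,0.2,0,0,-3,0,0,0,0.2,0,0,-3,0,0,0,0.2,0,0,0,0,0,0,0.2,0,0,0,0,0,0,0.2]
}}

```text
time_s: 21.83
eef_pos: [593.3, -45.9, 255.4]
ee_rot: [0.001, 0.699, 0.715, 0.001]
force: [-1.2, -0.4, -1.1]
grip_width: 0.599
```

Run:
```python
from h import *
T=pose();print(T[:3,3].round(1)); print(plan([528.9,108.6,230],1.593))
im,C=snap('wrist','g1')
```

```text
[593.3 -45.9 255.4]
(array([15.59, -6.1 ,  2.5 ]), array([ 0.03,  0.01, -0.  ]))
```

View pics/g1.png

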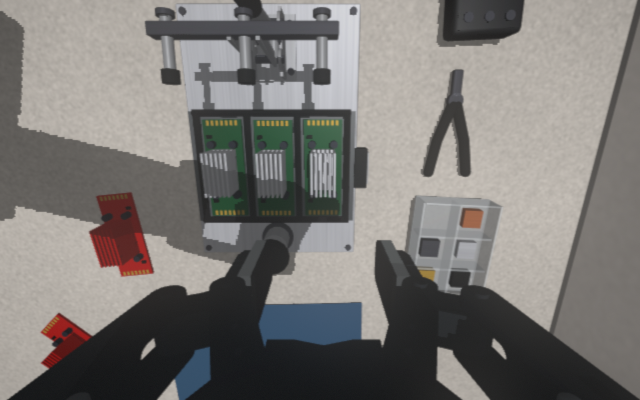

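Emit:
{"fn": "carry_out", "kwargs": {
  "steps": [2.6,-1.02,0.3,0,0,0,0.2,2.6,-1.02,0.3,0,0,0,0.2,2.6,-1.02,0.3,0,0,0,0.2,2.6,-1.02,0.3,0,0,0,0.2,2.6,-1.02,0.3,0,0,0,0.2,2.6,-1.02,0.3,0,0,0,0.2,0,0,0,0,0,0,0.2,0,0,0,0,0,0,0.2,0,0,0,0,0,0,0.2]
}}

```text
time_s: 22.63
eef_pos: [528.2, 108.4, 235.2]
ee_rot: [-0.0, 0.699, 0.715, -0.001]
force: [-1.6, -0.8, -0.1]
grip_width: 0.602
```

Run:
```python
from h import *
T=pose();print(T[:3,3].round(1)); print(plan([528.9,108.6,117],1.593))
im,C=snap('wrist','g2')
p=[[528.9,108.6,164],[528.9,108.6,92],[528.9,108.6,51]];print(proj(C,p))
```

```text
[528.2 108.4 235.2]
(array([ 0.02,  0.09, 11.82]), array([-0.02,  0.  , -0.  ]))
[[324.75115068 209.97284517]
 [324.43075542 186.78997046]
 [324.30786487 177.89799242]]
```

View pics/g2.png

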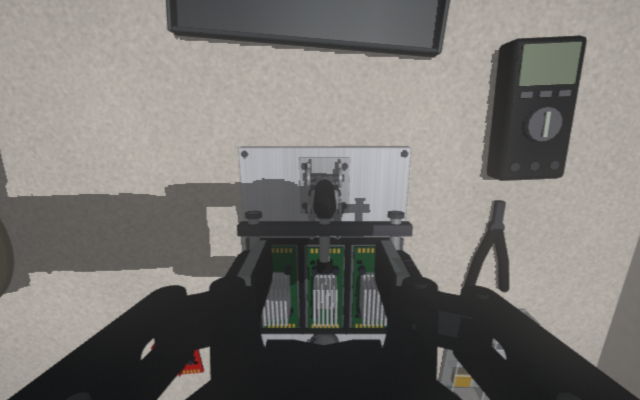

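Run:
```python
from h import *
C1=cam('wrist',np.load('pics/c1_T.npy'));C2=cam('wrist',np.load('pics/c2_T.npy'))
f2=lambda v:(np.array(v)+.5)/3+[200,0]-.5
f1=lambda v:(np.array(v)+.5)/4.4+[235,70]-.5
# right end corners of bar; bolt heads
print(tri(C1,f1([(703,230),(704,275),(80,247),(80,288),(645,192),(137,206)]),C2,f2([(602,66),(602,95),(140,82),(143,108),(558,37),(181,47)])).round(0))
im=cv2.imread('pics/g2.png');crop(im,230,140,420,280,4.2,'g2c')
im,_=snap('side','g2s');crop(im,200,140,400,290,4,'g2sc')
```

```text
[[602.  89. 137.   0.]
 [601.  79. 144.   0.]
 [456.  86. 137.   0.]
 [458.  77. 144.   1.]
 [588.  98. 136.   0.]
 [470.  95. 138.   0.]]
```

View pics/g2c.png

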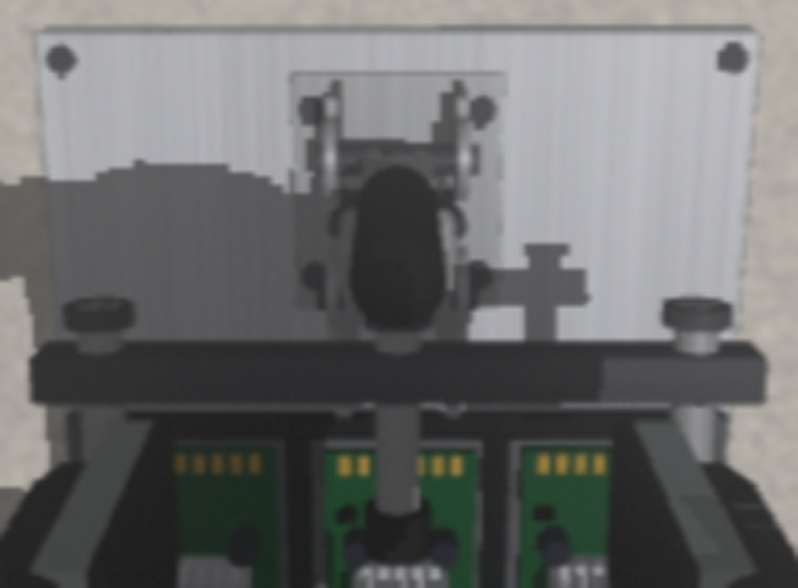

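View pics/g2sc.png

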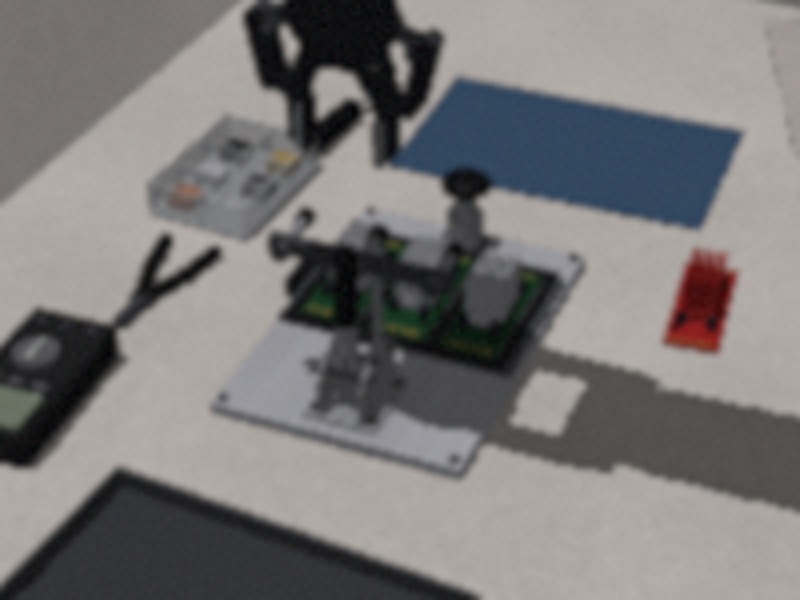

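Emit:
{"fn": "carry_out", "kwargs": {
  "steps": [0.1,0.08,2,0,0,0,0.2,0,0,2,0,0,0,0.2,0,0,2,0,0,0,0.2,0,0,2,0,0,0,0.2,0,0,2,0,0,0,0.2,0,0,1.4,0,0,0,0.2,0,0,0,0,0,0,0.2,0,0,0,0,0,0,-1,0,0,0,0,0,0,-1,0,0,0,0,0,0,-1,0,0,0,0,0,0,-1,0,0,0,0,0,0,-1,0,0,0,0,0,0,-1],
  "grip_force": 30
}}

```text
time_s: 23.82
eef_pos: [529.0, 109.7, 123.2]
ee_rot: [0.0, 0.699, 0.715, 0.0]
force: [-4.5, -1.3, 6.1]
grip_width: 0.2
```

Run:
```python
from h import *
s=readout.sense();T=pose();print(T[:3,3].round(1),s['force'],s['grip_width']); 
im,C=snap('wrist','g3')
```

```text
[529.  109.7 123.2] [-4.52020193 -1.31822485  6.0609211 ] 0.20007238173858904
```

View pics/g3.png

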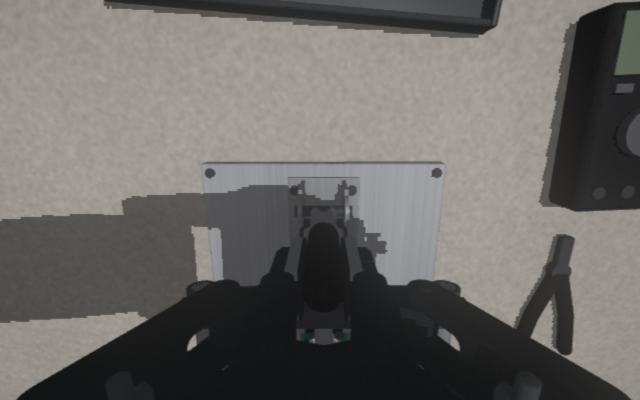

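Emit:
{"fn": "carry_out", "kwargs": {
  "steps": [0.91,0,0.04,0,0,0,-1,0.9,0,0.13,0,0,0,-1,0.88,0,0.23,0,0,0,-1,0.85,0,0.31,0,0,0,-1,0.82,0,0.39,0,0,0,-1,0.77,0,0.47,0,0,0,-1,0.72,0,0.55,0,0,0,-1,0.66,0,0.62,0,0,0,-1,0,0,0,0,0,0,-1]
}}

```text
time_s: 24.62
eef_pos: [527.4, 176.6, 93.6]
ee_rot: [-0.0, 0.699, 0.715, 0.001]
force: [-1.9, 3.8, 3.1]
grip_width: 0.203
```

Run:
```python
from h import *
s=readout.sense();T=pose();print(T[:3,3].round(1),s['force'],s['grip_width']); 
im,C=snap('wrist','g4');snap('top','g4t')
```

```text
[527.4 176.6  93.6] [-1.91025083  3.78171332  3.11754996] 0.20271754889574062
```

View pics/g4.png

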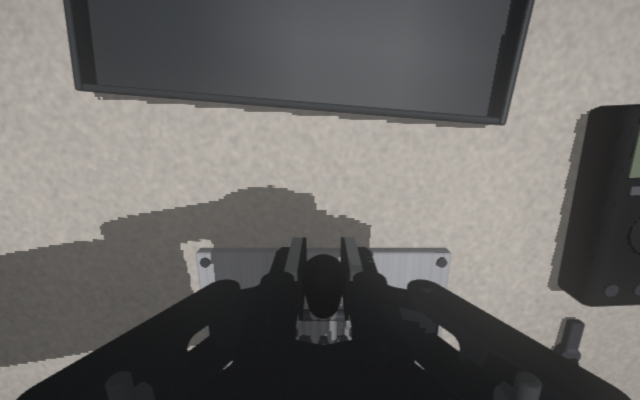

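Emit:
{"fn": "carry_out", "kwargs": {
  "steps": [0.6,0,0.68,0,0,0,-1,0.53,0,0.74,0,0,0,-1,0.45,0,0.78,0,0,0,-1,0.37,0,0.82,0,0,0,-1,0.29,0,0.86,0,0,0,-1,0.2,0,0.89,0,0,0,-1,0.09,0,0.73,0,0,0,-1,0,0,0.3,0,0,0,-1,0,0,0,0,0,0,-1,0,0,0,0,0,0,-1],
  "grip_force": 50
}}

```text
time_s: 25.55
eef_pos: [526.9, 200.4, 36.3]
ee_rot: [-0.0, 0.699, 0.715, 0.0]
force: [-2.6, 4.3, 2.1]
grip_width: 0.196
```

Run:
```python
from h import *
s=readout.sense();T=pose();print(T[:3,3].round(1),s['force'],s['grip_width']); 
im,C=snap('wrist','g5')
```

```text
[526.9 200.4  36.3] [-2.59828362  4.32065023  2.1277348 ] 0.19616607199801242
```

View pics/g5.png

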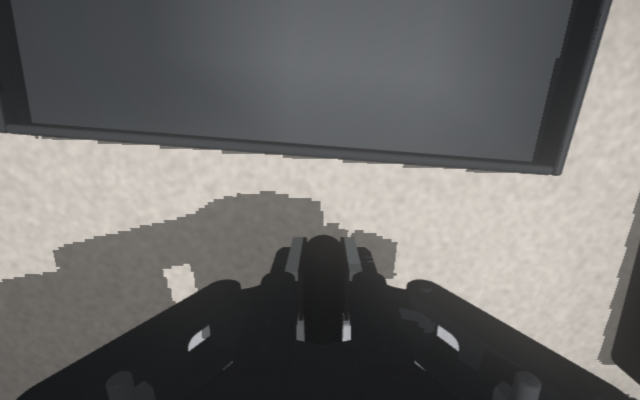

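Emit:
{"fn": "carry_out", "kwargs": {
  "steps": [0,0,0.3,0,0,0,-1,0,0,0.3,0,0,0,-1,0,0,0,0,0,0,-1,0,0,0,0,0,0,-1]
}}

```text
time_s: 25.93
eef_pos: [527.0, 200.3, 32.3]
ee_rot: [0.0, 0.699, 0.715, 0.0]
force: [-9.9, 1.0, 19.2]
grip_width: 0.197
```

Run:
```python
from h import *
s=readout.sense();T=pose();print(T[:3,3].round(1),s['force'],s['grip_width']);
```

```text
[527.  200.3  32.3] [-9.88636289  0.95075327 19.2267911 ] 0.19747022381785106
```

Emit:
{"fn": "carry_out", "kwargs": {
  "steps": [0,0,0,0,0,0,0.2,0,0,0,0,0,0,0.2,0,0,0,0,0,0,0.2,0,0,-2,0,0,0,0.2,0,0,-3,0,0,0,0.2,0,0,-3,0,0,0,0.2,0,0,-3,0,0,0,0.2,0,0,-3,0,0,0,0.2,-3,0,-2,0,0,0,0.2,-3,0,0,0,0,0,0.2,-3,0,0,0,0,0,0.2,-3,0,0,0,0,0,0.2,-3,0,0,0,0,0,0.2,-3,0,0,0,0,0,0.2,-3,0,0,0,0,0,0.2,0,0,0,0,0,0,0.2,0,0,0,0,0,0,0.2]
}}

```text
time_s: 27.35
eef_pos: [531.8, -11.1, 190.4]
ee_rot: [0.0, 0.7, 0.714, 0.0]
force: [0.1, 0.9, -0.1]
grip_width: 0.599
```

Run:
```python
from h import *
s=readout.sense();T=pose();print(T[:3,3].round(1),s['force'],s['grip_width']); 
im,C=snap('wrist','h1')
im,_=snap('side','h1s');crop(im,200,140,400,290,4,'h1sc')
```

```text
[531.8 -11.1 190.4] [ 0.11708538  0.88290568 -0.14767814] 0.5992754733945327
```

View pics/h1.png

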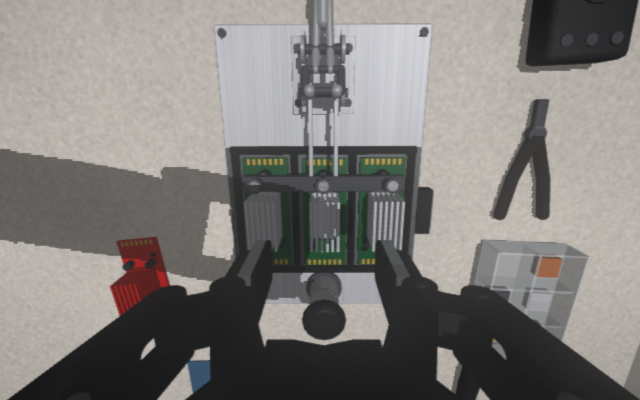

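View pics/h1sc.png

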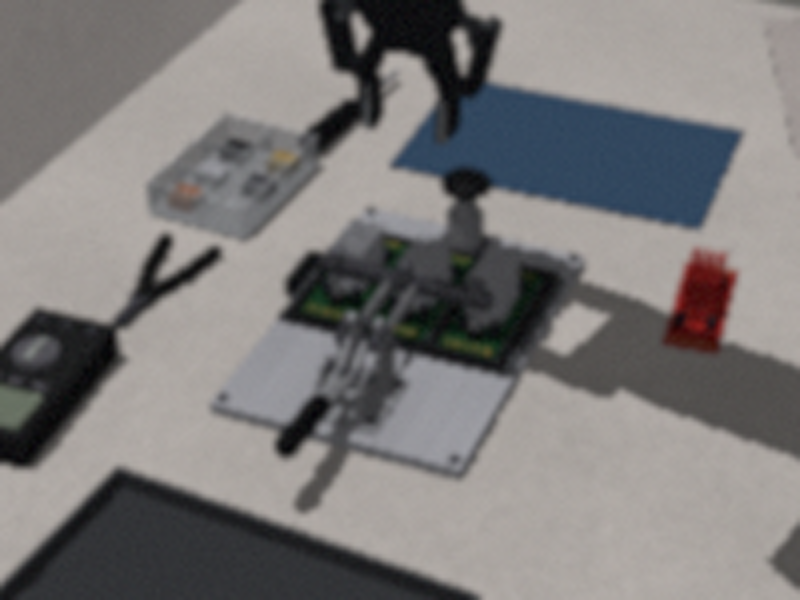

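Run:
```python
from h import *
C=cam('side');u=np.array([-np.sin(.022),np.cos(.022),0]);o=np.array([529.1,108.9,51])
im=cv2.imread('pics/h1s.png');big=cv2.resize(im[200:270,250:310],None,fx=10,fy=10,interpolation=cv2.INTER_CUBIC)
for th,col in((1.25,(0,0,255)),(1.40,(0,255,255)),(1.48,(0,255,0))):
    p=[o+r*(np.sin(th)*u+np.array([0,0,np.cos(th)])) for r in(41,113)]
    q=proj(C,p);print(th,((q-[200,140])*4).round(0).tolist())
    q=((q-[250,200])*10+5).astype(int);cv2.line(big,tuple(map(int,q[0])),tuple(map(int,q[1])),col,1)
cv2.imwrite('pics/h1h.png',big)
```

```text
1.25 [[322.0, 389.0], [280.0, 420.0]]
1.4 [[321.0, 397.0], [278.0, 442.0]]
1.48 [[321.0, 400.0], [278.0, 453.0]]
```

View pics/h1h.png

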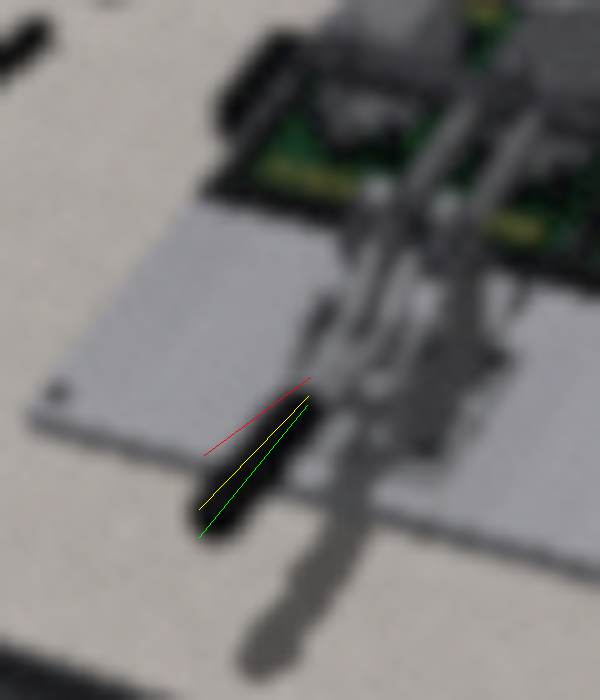

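Emit:
{"fn": "carry_out", "kwargs": {
  "steps": [3,0,0,0,0,0,-1,3,0,0,0,0,0,-1,3,0,0,0,0,0,-1,3,0,0,0,0,0,-1,3,0,0,0,0,0,-1,3,0,2,0,0,0,-1,3,0,3,0,0,0,-1,0,0,3,0,0,0,-1,0,0,2,0,0,0,-1,0,0,1,0,0,0,-1,0,0,0.6,0,0,0,-1,0,0,0,0,0,0,-1,0,0,0,0,0,0,-1]
}}

```text
time_s: 28.53
eef_pos: [527.6, 199.8, 76.2]
ee_rot: [0.0, 0.699, 0.715, 0.001]
force: [-0.2, 1.1, 1.1]
grip_width: -0.004
```

Run:
```python
from h import *
s=readout.sense();T=pose();print(T[:3,3].round(1),s['force'],s['grip_width']);
```

```text
[527.6 199.8  76.2] [-0.15472851  1.14057929  1.051824  ] -0.004196781326068843
```

Emit:
{"fn": "carry_out", "kwargs": {
  "steps": [0,0,0.4,0,0,0,-1,0,0,0.4,0,0,0,-1,0,0,0.4,0,0,0,-1,0,0,0,0,0,0,-1,0,0,0,0,0,0,-1]
}}

```text
time_s: 28.95
eef_pos: [528.1, 199.8, 67.3]
ee_rot: [0.001, 0.699, 0.715, 0.002]
force: [-12.2, -3.3, 33.1]
grip_width: 0.001
```

Run:
```python
from h import *
s=readout.sense();T=pose();print(T[:3,3].round(1),s['force'],s['grip_width']);
```

```text
[528.1 199.8  67.3] [-12.16529189  -3.2506502   33.14548959] 0.0007225409987010775
```

Emit:
{"fn": "carry_out", "kwargs": {
  "steps": [0,0,-1.2,0,0,0,-1,0,0,-3,0,0,0,-1,0,0,-3,0,0,0,-1,0,0,-3,0,0,0,-1,-2.6,0,0,0,0,0,-1,-2.6,0,0,0,0,0,-1,-2.6,0,0,0,0,0,-1,-2.6,0,0,0,0,0,-1,-2.6,0,0,0,0,0,-1,-2.6,0,0,0,0,0,-1,-2.6,0,0,0,0,0,-1,-2.6,0,0,0,0,0,-1,-2.6,0,0,0,0,0,-1,-2.6,0,0,0,0,0,-1,-2.6,0,0,0,0,0,-1,-2.6,0,0,0,0,0,-1,-2.6,0,0,0,0,0,-1,0,0,0,0,0,0,-1,0,0,0,0,0,0,-1]
}}

```text
time_s: 30.53
eef_pos: [534.4, -139.2, 165.1]
ee_rot: [0.0, 0.7, 0.714, 0.0]
force: [0.3, 0.3, 0.1]
grip_width: 0.001
```

Run:
```python
from h import *
s=readout.sense();T=pose();print(T[:3,3].round(1),s['force'],s['grip_width']); print(plan([534.5,-138.6,84],1.593))
im,C=snap('wrist','i1')
```

```text
[ 534.4 -139.2  165.1] [0.2797426  0.28479361 0.0970325 ] 0.0008297857923188239
(array([0.06, 0.01, 8.11]), array([ 0.  , -0.  , -0.03]))
```

View pics/i1.png

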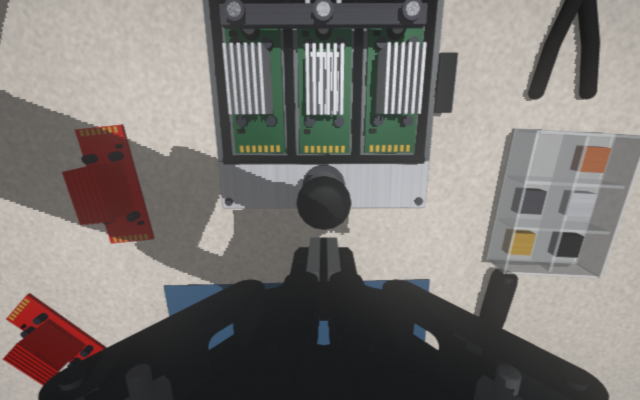

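Emit:
{"fn": "carry_out", "kwargs": {
  "steps": [0,0,2.5,0,0,0,-1,0,0,2.5,0,0,0,-1,0,0,2,0,0,0,-1,0,0,1,0,0,0,-1,0,0,0.6,0,0,0,-1,0,0,0.5,0,0,0,-1,0,0,0.5,0,0,0,-1,0,0,0.3,0,0,0,-1,0,0,0.2,0,0,0,-1,0,0,0,0,0,0,-1,0,0,0,0,0,0,-1]
}}

```text
time_s: 31.5
eef_pos: [535.0, -137.7, 67.0]
ee_rot: [0.001, 0.699, 0.715, 0.0]
force: [-8.4, 5.5, 19.0]
grip_width: -0.001
```

Run:
```python
from h import *
s=readout.sense();T=pose();print(T[:3,3].round(1),s['force'],s['grip_width'])
```

```text
[ 535.  -137.7   67. ] [-8.35682879  5.53782936 19.02363189] -0.0014060992922996377
```

Emit:
{"fn": "carry_out", "kwargs": {
  "steps": [0,0,0.15,0,0,0,-1,0,0,0,0,0,0,-1,0,0,0,0,0,0,-1,0,0,0,0,0,0,-1,0,0,0,0,0,0,-1,0,0,0,0,0,0,-1,0,0,0,0,0,0,-1,0,0,0,0,0,0,-1,0,0,0,0,0,0,-1,0,0,0,0,0,0,-1,0,0,0,0,0,0,-1,0,0,0,0,0,0,-1,0,0,0,0,0,0,-1,0,0,0,0,0,0,-1]
}}

```text
time_s: 32.67
eef_pos: [535.1, -137.7, 66.8]
ee_rot: [0.001, 0.699, 0.715, 0.0]
force: [-13.8, 7.0, 32.9]
grip_width: 0.002
```

Emit:
{"fn": "carry_out", "kwargs": {
  "steps": [0,0,-0.6,0,0,0,-1,0,0,-1.2,0,0,0,-1,0,0,-2,0,0,0,-1,0,0,-3,0,0,0,-1,0,0,-3,0,0,0,-1,0,0,0,0,0,0,-1,0,0,0,0,0,0,-1]
}}

```text
time_s: 33.25
eef_pos: [535.5, -138.3, 162.9]
ee_rot: [0.002, 0.699, 0.715, 0.001]
force: [0.3, -0.2, -0.9]
grip_width: -0.0
```

Run:
```python
from h import *
s=readout.sense();T=pose();print(T[:3,3].round(1),s['force'],s['grip_width'])
im,C=snap('wrist','i2'); print(plan([526.5,199.5,170],1.593))
```

```text
[ 535.5 -138.3  162.9] [ 0.28326474 -0.1624041  -0.8863637 ] -0.00013211677986544703
(array([33.76, -0.06, -0.9 ]), array([0.02, 0.01, 0.  ]))
```

View pics/i2.png

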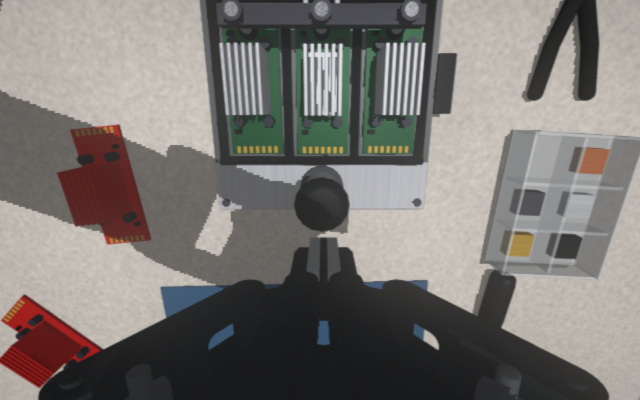

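Emit:
{"fn": "carry_out", "kwargs": {
  "steps": [2.6,0,0,0,0,0,0,2.6,0,0,0,0,0,0,2.6,0,0,0,0,0,0,2.6,0,0,0,0,0,0,2.6,0,0,0,0,0,0,2.6,0,0,0,0,0,0,2.6,0,0,0,0,0,0,2.6,0,0,0,0,0,0,2.6,0,0,0,0,0,0,2.6,0,0,0,0,0,0,2.6,0,0,0,0,0,0,2.6,0,0,0,0,0,0,2.6,0,0,0,0,0,0,0,0,2,0,0,0,0,0,0,2,0,0,0,0,0,0,2,0,0,0,0,0,0,0,0,0,0,0,0,0,0,0,0,0,0]
}}

```text
time_s: 34.8
eef_pos: [526.3, 199.6, 99.7]
ee_rot: [-0.001, 0.699, 0.715, -0.001]
force: [-0.4, 0.3, -0.1]
grip_width: 0.499
```

Run:
```python
from h import *
s=readout.sense();T=pose();print(T[:3,3].round(1),s['force'],s['grip_width'])
im,C=snap('wrist','j1'); print(plan([527,199.5,40],1.593))
```

```text
[526.3 199.6  99.7] [-0.37208151  0.33702944 -0.06707589] 0.498881699507797
(array([-0.02, -0.01,  6.09]), array([-0.,  0., -0.]))
```

View pics/j1.png

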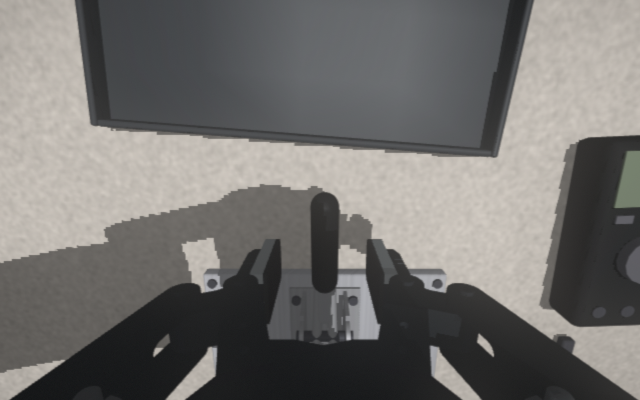

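Emit:
{"fn": "carry_out", "kwargs": {
  "steps": [0,0,2,0,0,0,0,0,0,2,0,0,0,0,0,0,1.5,0,0,0,0,0,0,0.6,0,0,0,0,0,0,0,0,0,0,0,0,0,0,0,0,0,-1,0,0,0,0,0,0,-1,0,0,0,0,0,0,-1,0,0,0,0,0,0,-1,0,0,0,0,0,0,-1],
  "grip_force": 60
}}

```text
time_s: 35.68
eef_pos: [527.0, 199.8, 41.2]
ee_rot: [0.0, 0.699, 0.715, 0.0]
force: [-4.8, -0.7, 6.5]
grip_width: 0.19
```

Run:
```python
from h import *
s=readout.sense();T=pose();print(T[:3,3].round(1),s['force'],s['grip_width'])
```

```text
[527.  199.8  41.2] [-4.80992324 -0.70896142  6.54413355] 0.1902277025150984
```

Emit:
{"fn": "carry_out", "kwargs": {
  "steps": [-0.05,0,-0.5,0,0,0,-1,-0.11,0,-0.62,0,0,0,-1,-0.2,0,-0.89,0,0,0,-1,-0.29,0,-0.86,0,0,0,-1,-0.37,0,-0.82,0,0,0,-1,-0.45,0,-0.78,0,0,0,-1,-0.53,0,-0.74,0,0,0,-1,-0.6,0,-0.68,0,0,0,-1,-0.66,0,-0.62,0,0,0,-1,0,0,0,0,0,0,-1]
}}

```text
time_s: 36.52
eef_pos: [527.6, 165.6, 105.4]
ee_rot: [0.0, 0.7, 0.715, -0.0]
force: [1.9, -5.0, -15.9]
grip_width: 0.186
```

Run:
```python
from h import *
s=readout.sense();T=pose();p=T[:3,3];print(p.round(1),s['force'],s['grip_width'])
y,z=p[1]-108.9,p[2]+19-51;print(np.arctan2(y,z),np.hypot(y,z))
im,C=snap('wrist','j2')
```

```text
[527.6 165.6 105.4] [  1.92696108  -5.04808437 -15.93486211] 0.18554794803487545
0.6571127387079354 92.74769669166157
```

View pics/j2.png

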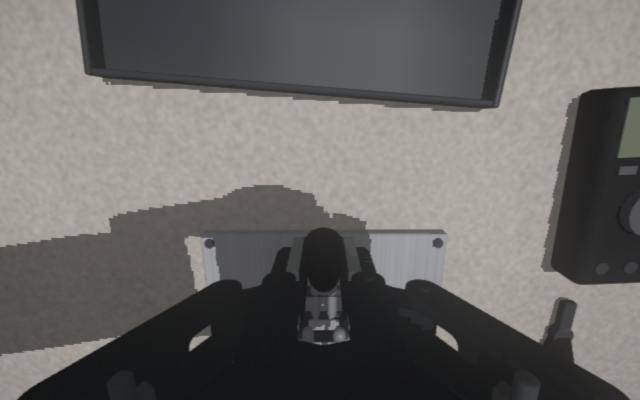

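Emit:
{"fn": "carry_out", "kwargs": {
  "steps": [-0.76,0,-0.45,0,0,0,-1,-0.81,0,-0.4,0,0,0,-1,-0.85,0,-0.33,0,0,0,-1,-0.88,0,-0.25,0,0,0,-1,-0.91,0,-0.17,0,0,0,-1,-0.92,0,-0.08,0,0,0,-1,-0.7,0,0,0,0,0,-1,0,0,0,0,0,0,-1,0,0,0,0,0,0,-1]
}}

```text
time_s: 37.32
eef_pos: [529.2, 108.6, 122.0]
ee_rot: [0.0, 0.699, 0.715, 0.0]
force: [-0.1, 0.4, 0.0]
grip_width: -0.0
```

Run:
```python
from h import *
s=readout.sense();T=pose();p=T[:3,3];print(p.round(1),s['force'],s['grip_width'])
y,z=p[1]-108.9,p[2]+19-51;print(np.arctan2(y,z),np.hypot(y,z))
```

```text
[529.2 108.6 122. ] [-0.07636551  0.37643843  0.03194129] -0.0003864481727525358
-0.003165500980101184 90.02778443014498
```

Run:
```python
from h import *
im,C=snap('wrist','j3');im,_=snap('side','j3s');crop(im,200,140,400,290,4,'j3sc')
```

```text
(no output)
```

View pics/j3.png

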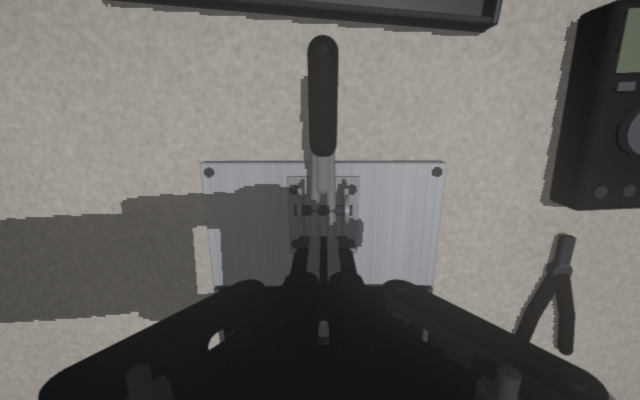

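View pics/j3sc.png

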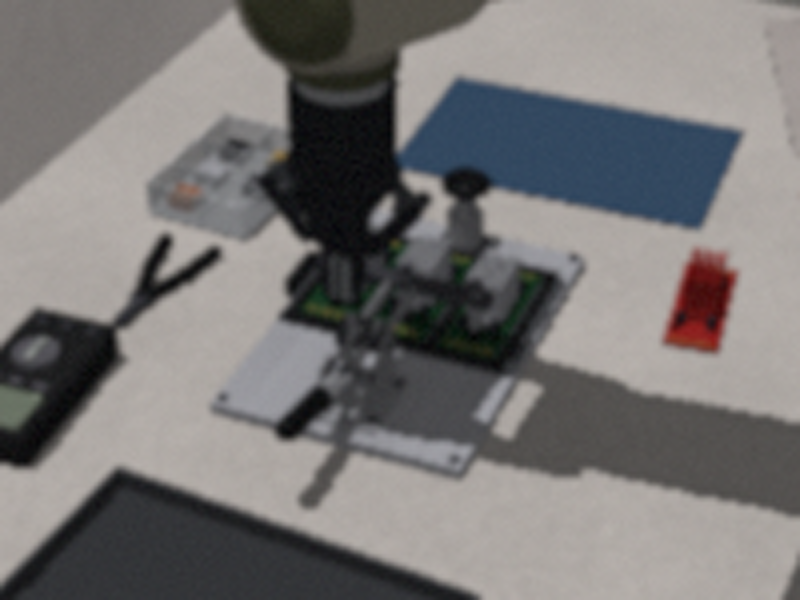

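Run:
```python
from h import *
C=cam('wrist',np.load('pics/j3_T.npy'));S=cam('side')
u=np.array([-np.sin(.022),np.cos(.022),0]);o=np.array([529.1,108.9,51])
for th in np.arange(1.1,1.5,.05):
    p=[o+r*(np.sin(th)*u+np.array([0,0,np.cos(th)])) for r in(41,104)]
    print(th.round(2),proj(C,p).round(0).tolist(),((proj(S,p)-[200,140])*4).round(0).tolist())
print(plan([529,109,200],1.593))
```

```text
1.1 [[323.0, 164.0], [324.0, 62.0]] [[323.0, 381.0], [288.0, 395.0]]
1.15 [[323.0, 163.0], [323.0, 59.0]] [[323.0, 384.0], [287.0, 402.0]]
1.2 [[323.0, 161.0], [323.0, 56.0]] [[322.0, 386.0], [286.0, 409.0]]
1.25 [[323.0, 159.0], [323.0, 54.0]] [[322.0, 389.0], [285.0, 416.0]]
1.3 [[323.0, 158.0], [323.0, 53.0]] [[322.0, 391.0], [285.0, 423.0]]
1.35 [[323.0, 157.0], [323.0, 52.0]] [[321.0, 394.0], [284.0, 430.0]]
1.4 [[323.0, 156.0], [323.0, 52.0]] [[321.0, 397.0], [284.0, 436.0]]
1.45 [[323.0, 155.0], [323.0, 52.0]] [[321.0, 399.0], [283.0, 442.0]]
(array([-0.01,  0.  , -7.83]), array([ 0., -0.,  0.]))
```

Emit:
{"fn": "carry_out", "kwargs": {
  "steps": [0,0,-1,0,0,0,-1,3,0,0,0,0,0,-0.2,3,0,0,0,0,0,-0.2,2.9,0,0,0,0,0,-0.2,0,0,0,0,0,0,-0.2,0,0,0,0,0,0,-0.2,0,0,2,0,0,0,-0.2,0,0,2,0,0,0,-0.2,0,0,2,0,0,0,-0.2,0,0,1.5,0,0,0,-0.2,0,0,0.8,0,0,0,-0.2,0,0,0,0,0,0,-0.2,0,0,0,0,0,0,-1,0,0,0,0,0,0,-1,0,0,0,0,0,0,-1,0,0,0,0,0,0,-1,0,0,0,0,0,0,-1,0,0,0,0,0,0,-1],
  "grip_force": 60
}}

```text
time_s: 38.92
eef_pos: [527.0, 197.7, 48.9]
ee_rot: [0.0, 0.699, 0.715, -0.0]
force: [-3.6, -2.0, 1.1]
grip_width: 0.194
```

Run:
```python
from h import *
s=readout.sense();T=pose();p=T[:3,3];print(p.round(1),s['force'],s['grip_width'])
im,C=snap('wrist','j4');im,_=snap('side','j4s');crop(im,200,140,400,290,4,'j4sc')
```

```text
[527.  197.7  48.9] [-3.5660912  -1.96843848  1.12043625] 0.19393017821280495
```

View pics/j4.png

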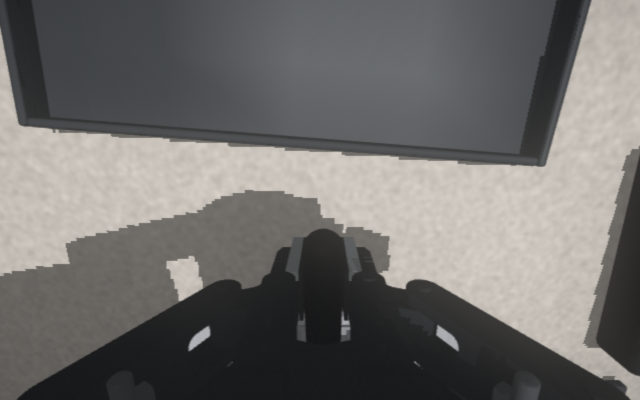

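View pics/j4sc.png

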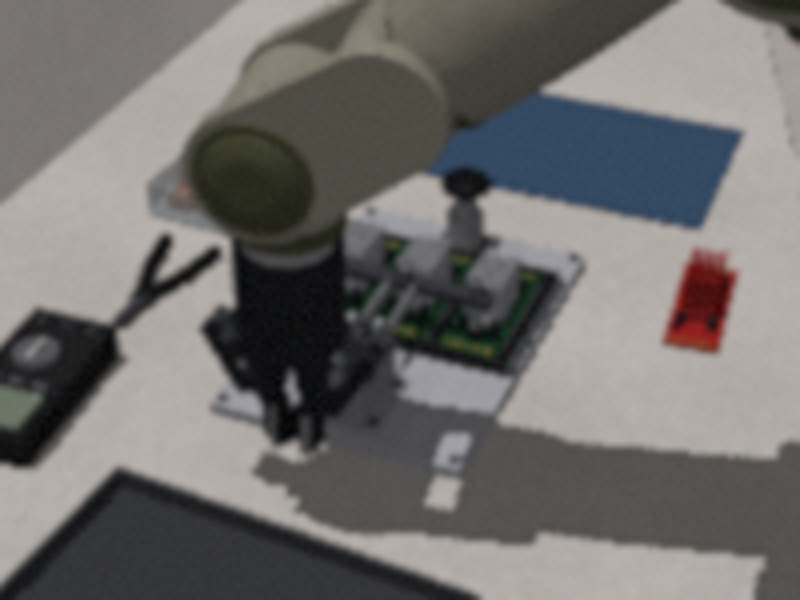

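Emit:
{"fn": "carry_out", "kwargs": {
  "steps": [-0.23,0,-0.87,0,0,0,-1,-0.32,0,-0.84,0,0,0,-1,-0.4,0,-0.81,0,0,0,-1,-0.48,0,-0.76,0,0,0,-1,-0.55,0,-0.71,0,0,0,-1,-0.62,0,-0.65,0,0,0,-1,0,0,0,0,0,0,-1],
  "grip_force": 40
}}

```text
time_s: 39.6
eef_pos: [527.6, 170.4, 96.1]
ee_rot: [0.0, 0.7, 0.715, -0.0]
force: [-2.7, -1.2, -8.4]
grip_width: 0.186
```

Run:
```python
from h import *
s=readout.sense();T=pose();p=T[:3,3];print(p.round(1),s['force'],s['wrist_torque'],s['grip_width'])
y,z=p[1]-108.9,p[2]+19-51;print(np.arctan2(y,z),np.hypot(y,z))
im,C=snap('wrist','j5');im,_=snap('side','j5s');crop(im,200,140,400,290,4,'j5sc')
```

```text
[527.6 170.4  96.1] [-2.66248757 -1.23701282 -8.35095573] [-0.16161443  0.14783722 -0.03026533] 0.18588589916476306
0.7649598672065705 88.80303486451565
```

View pics/j5.png

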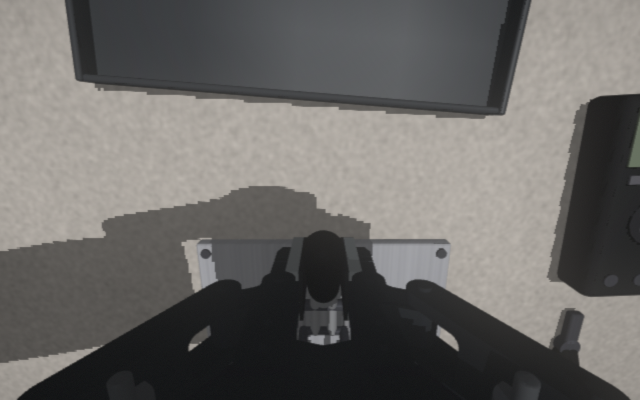

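View pics/j5sc.png

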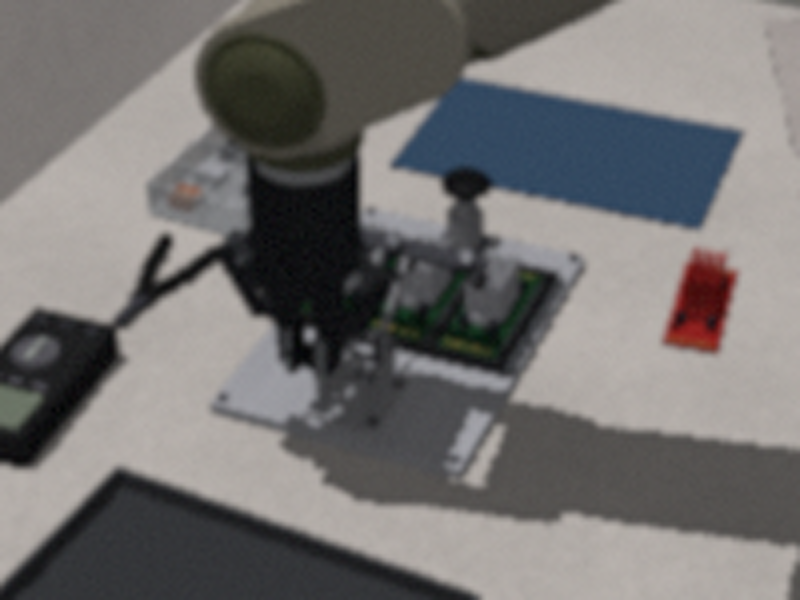

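Emit:
{"fn": "carry_out", "kwargs": {
  "steps": [0,0,0,0,0,0,-0.2,0,0,0,0,0,0,-0.2,0,0,0,0,0,0,-0.2,0,0,-2,0,0,0,-0.2,0,0,-3,0,0,0,-0.2,0,0,-3,0,0,0,-0.2,0,0,0,0,0,0,-0.2,0,0,0,0,0,0,-0.2]
}}

```text
time_s: 40.37
eef_pos: [528.5, 172.1, 176.7]
ee_rot: [0.001, 0.699, 0.715, 0.002]
force: [0.0, -0.6, -0.6]
grip_width: 0.399
```

Run:
```python
from h import *
s=readout.sense();T=pose();p=T[:3,3];print(p.round(1),s['force'],s['grip_width'])
im,C=snap('wrist','j6');im,_=snap('side','j6s');crop(im,200,140,400,290,4,'j6sc')
```

```text
[528.5 172.1 176.7] [ 0.03468325 -0.61982668 -0.58142567] 0.3987999412907222
```

View pics/j6.png

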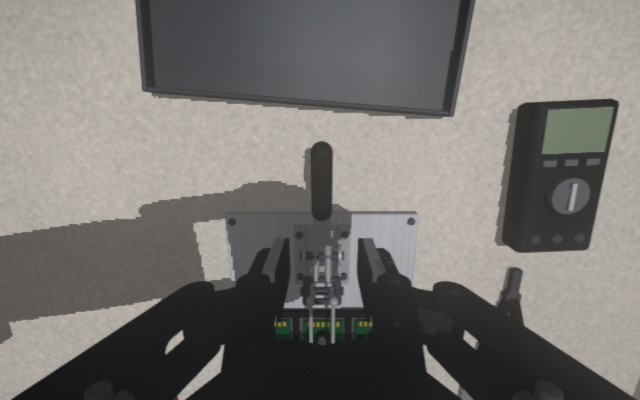

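View pics/j6sc.png

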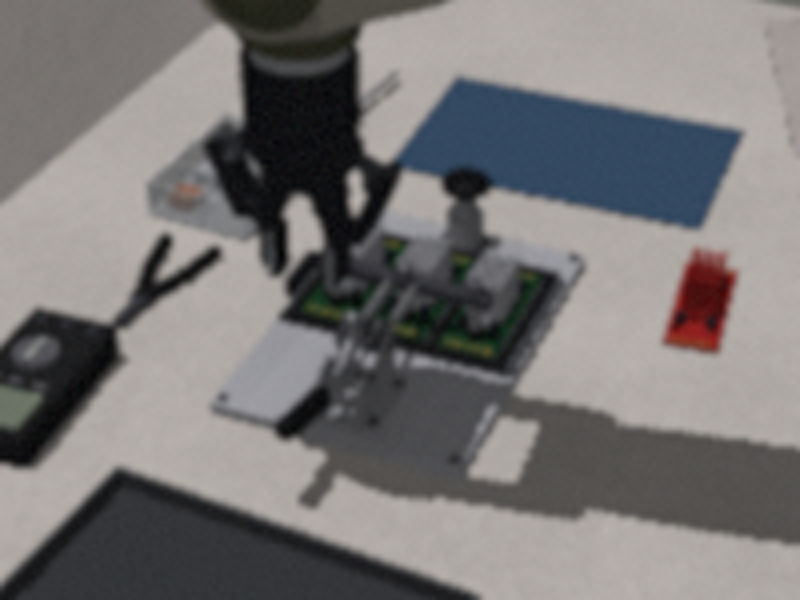

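Run:
```python
from h import *
print(pose()[:3,3],plan([527.3,190.3,45],1.593))
```

```text
[527.34569787 171.91680464 174.26301127] (array([ 1.84,  0.05, 12.93]), array([-0.01, -0.  ,  0.  ]))
```

Emit:
{"fn": "carry_out", "kwargs": {
  "steps": [1.84,0.05,1,0,0,0,-0.2,0,0,2,0,0,0,-0.2,0,0,2,0,0,0,-0.2,0,0,2,0,0,0,-0.2,0,0,2,0,0,0,-0.2,0,0,2,0,0,0,-0.2,0,0,1.2,0,0,0,-0.2,0,0,0.7,0,0,0,-0.2,0,0,0,0,0,0,-0.2,0,0,0,0,0,0,-1,0,0,0,0,0,0,-1,0,0,0,0,0,0,-1,0,0,0,0,0,0,-1,0,0,0,0,0,0,-1,0,0,0,0,0,0,-1],
  "grip_force": 100
}}

```text
time_s: 41.72
eef_pos: [527.2, 190.3, 46.2]
ee_rot: [-0.0, 0.699, 0.715, -0.0]
force: [-5.5, -0.1, 1.6]
grip_width: 0.184
```

Emit:
{"fn": "carry_out", "kwargs": {
  "steps": [-0.25,0,-0.8,0,0,0,-1,-0.33,0,-0.77,0,0,0,-1,-0.4,0,-0.74,0,0,0,-1,-0.47,0,-0.69,0,0,0,-1,0,0,0,0,0,0,-1]
}}

```text
time_s: 42.13
eef_pos: [527.5, 172.9, 76.6]
ee_rot: [0.001, 0.699, 0.715, -0.002]
force: [-6.6, 1.8, -3.0]
grip_width: 0.174
```

Run:
```python
from h import *
s=readout.sense();T=pose();p=T[:3,3];print(p.round(1),s['force'],s['wrist_torque'],s['grip_width'])
im,C=snap('wrist','k1');im,_=snap('side','k1s');crop(im,200,140,400,290,4,'k1sc')
```

```text
[527.5 172.9  76.6] [-6.55533569  1.82951434 -3.01742383] [-0.84196218  0.97227229 -0.27596827] 0.17408347319905665
```

View pics/k1.png

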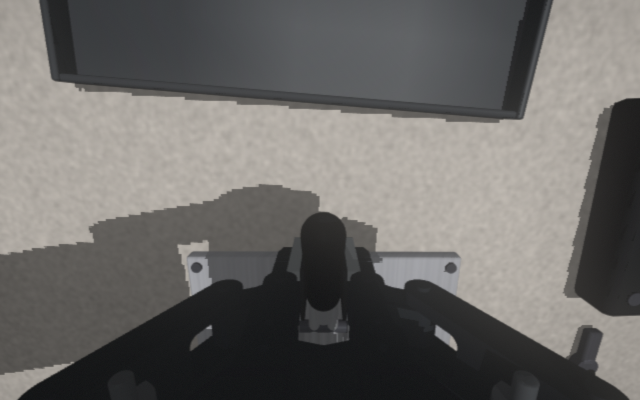

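View pics/k1sc.png

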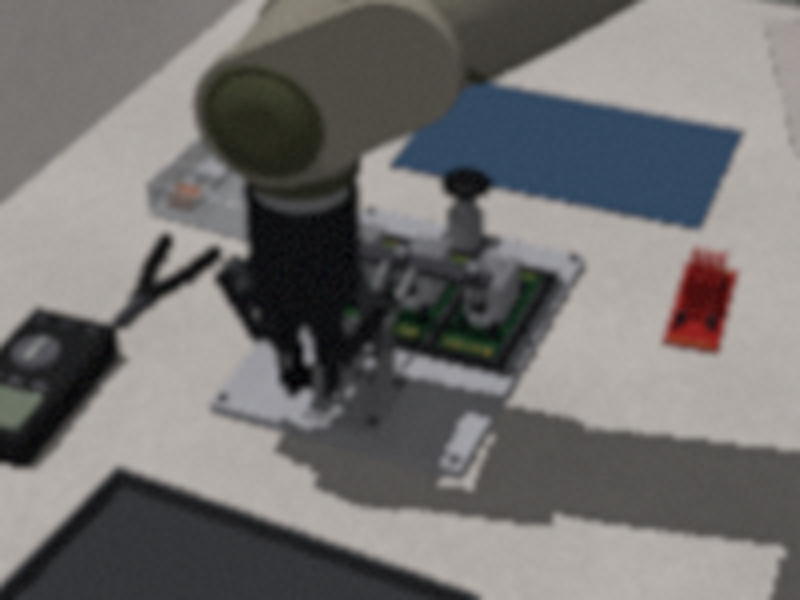

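Emit:
{"fn": "carry_out", "kwargs": {
  "steps": [-0.54,0,-0.64,0,0,0,-1,-0.6,0,-0.58,0,0,0,-1,-0.66,0,-0.52,0,0,0,-1,-0.71,0,-0.45,0,0,0,-1,0,0,0,0,0,0,-1]
}}

```text
time_s: 42.65
eef_pos: [528.0, 146.7, 97.5]
ee_rot: [0.001, 0.699, 0.715, -0.003]
force: [0.3, -17.8, -15.1]
grip_width: 0.171
```

Run:
```python
from h import *
s=readout.sense();T=pose();p=T[:3,3];print(p.round(1),s['force'],s['wrist_torque'],s['grip_width'])
im,C=snap('wrist','k2');im,_=snap('side','k2s');crop(im,200,140,400,290,4,'k2sc')
```

```text
[528.  146.7  97.5] [  0.28083397 -17.7536977  -15.07960839] [-3.48220311  0.14817729 -0.02999485] 0.17100359078782498
```

View pics/k2.png

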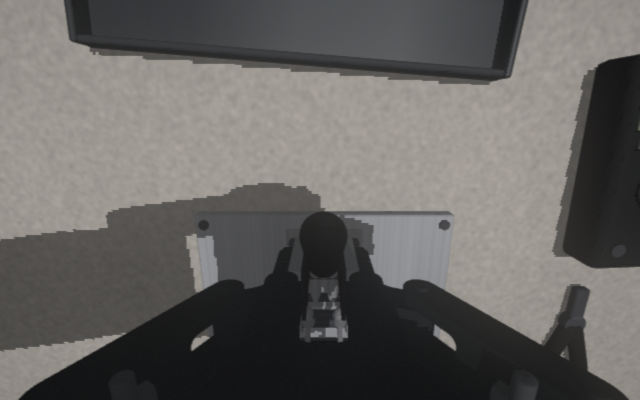

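View pics/k2sc.png

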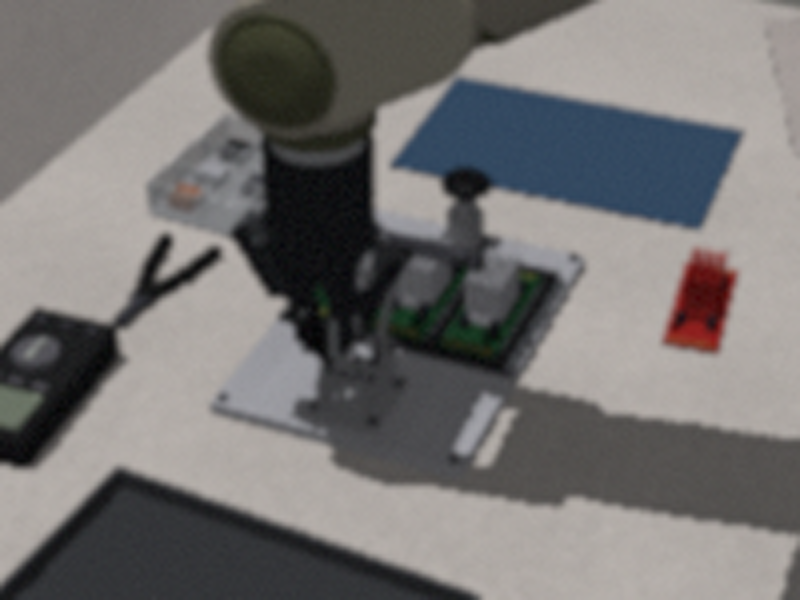

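Emit:
{"fn": "carry_out", "kwargs": {
  "steps": [0,0,0,0,0,0,-1,0,0,0,0,0,0,-1,-0.5,0,-0.1,0,0,0,-1,-0.5,0,-0.12,0,0,0,-1,-0.5,0,-0.12,0,0,0,-1,0,0,0,0,0,0,-1],
  "grip_force": 50
}}

```text
time_s: 43.25
eef_pos: [528.4, 134.9, 102.2]
ee_rot: [-0.001, 0.699, 0.715, -0.0]
force: [-0.2, -11.6, -14.6]
grip_width: 0.163
```

Run:
```python
from h import *
s=readout.sense();T=pose();p=T[:3,3];print(p.round(1),s['force'],s['wrist_torque'],s['grip_width'])
im,C=snap('wrist','k3')
```

```text
[528.4 134.9 102.2] [ -0.24453703 -11.6176822  -14.59222375] [-1.58345571  0.36636636  0.33413663] 0.1633402097438837
```

View pics/k3.png

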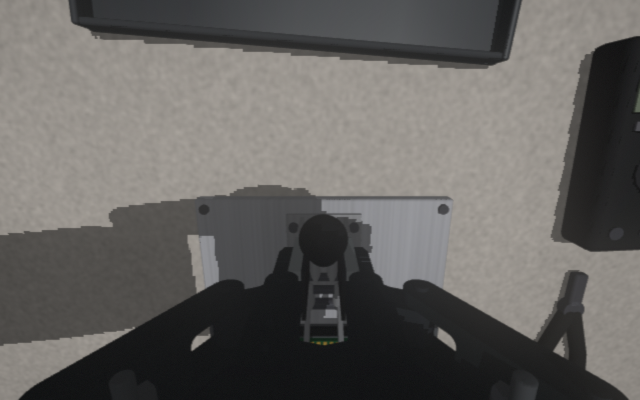

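Run:
```python
from h import *
u=np.array([-np.sin(.022),np.cos(.022),0]);o=np.array([529.1,108.9,51])
for n in('g3','g4','k2','k3'):
  C=cam('wrist',np.load(f'pics/{n}_T.npy'))
  print(n,[(round(th,2),proj(C,o+113*(np.sin(th)*u+np.array([0,0,np.cos(th)])))[0].round(0).tolist(),proj(C,o+104*(np.sin(th)*u+np.array([0,0,np.cos(th)])))[0].round(0).tolist()) for th in np.arange(0,1.0,.1)])
im=cv2.imread('pics/k3.png');crop(im,240,180,400,320,5,'k3c')
im=cv2.imread('pics/g3.png');crop(im,240,180,400,320,5,'g3c')
```

```text
g3 [(np.float64(0.0), [324.0, 303.0], [324.0, 290.0]), (np.float64(0.1), [325.0, 276.0], [324.0, 266.0]), (np.float64(0.2), [325.0, 246.0], [324.0, 241.0]), (np.float64(0.3), [324.0, 216.0], [324.0, 215.0]), (np.float64(0.4), [324.0, 185.0], [324.0, 189.0]), (np.float64(0.5), [324.0, 156.0], [324.0, 164.0]), (np.float64(0.6), [324.0, 128.0], [324.0, 140.0]), (np.float64(0.7), [324.0, 104.0], [324.0, 119.0]), (np.float64(0.8), [324.0, 84.0], [324.0, 101.0]), (np.float64(0.9), [324.0, 68.0], [324.0, 86.0])]
g4 [(np.float64(0.0), [325.0, 522.0], [325.0, 491.0]), (np.float64(0.1), [325.0, 497.0], [325.0, 469.0]), (np.float64(0.2), [325.0, 468.0], [325.0, 444.0]), (np.float64(0.3), [325.0, 435.0], [325.0, 416.0]), (np.float64(0.4), [325.0, 399.0], [325.0, 386.0]), (np.float64(0.5), [325.0, 363.0], [325.0, 356.0]), (np.float64(0.6), [325.0, 328.0], [325.0, 326.0]), (np.float64(0.7), [325.0, 294.0], [325.0, 297.0]), (np.float64(0.8), [325.0, 264.0], [325.0, 271.0]), (np.float64(0.9), [325.0, 237.0], [325.0, 247.0])]
k2 [(np.float64(0.0), [325.0, 446.0], [325.0, 420.0]), (np.float64(0.1), [3
[... 252 characters left out ...]
 [325.0, 246.0], [325.0, 250.0]), (np.float64(0.7), [325.0, 214.0], [325.0, 223.0]), (np.float64(0.8), [325.0, 186.0], [325.0, 198.0]), (np.float64(0.9), [325.0, 162.0], [325.0, 177.0])]
k3 [(np.float64(0.0), [325.0, 405.0], [325.0, 383.0]), (np.float64(0.1), [325.0, 377.0], [325.0, 358.0]), (np.float64(0.2), [325.0, 345.0], [325.0, 331.0]), (np.float64(0.3), [325.0, 311.0], [325.0, 302.0]), (np.float64(0.4), [325.0, 275.0], [325.0, 272.0]), (np.float64(0.5), [325.0, 240.0], [325.0, 242.0]), (np.float64(0.6), [325.0, 207.0], [324.0, 214.0]), (np.float64(0.7), [325.0, 177.0], [324.0, 188.0]), (np.float64(0.8), [324.0, 151.0], [324.0, 166.0]), (np.float64(0.9), [324.0, 129.0], [324.0, 146.0])]
```

View pics/k3c.png

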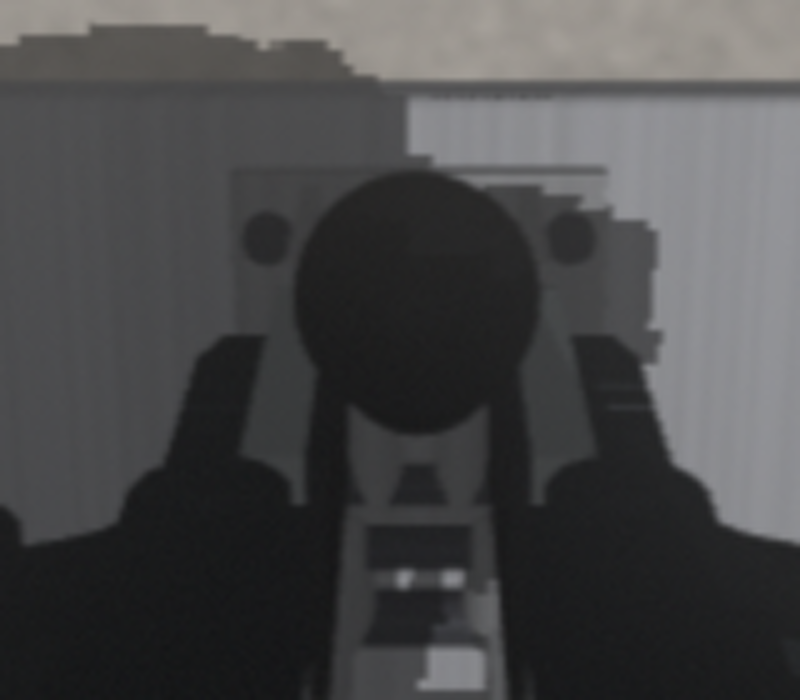

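View pics/g3c.png

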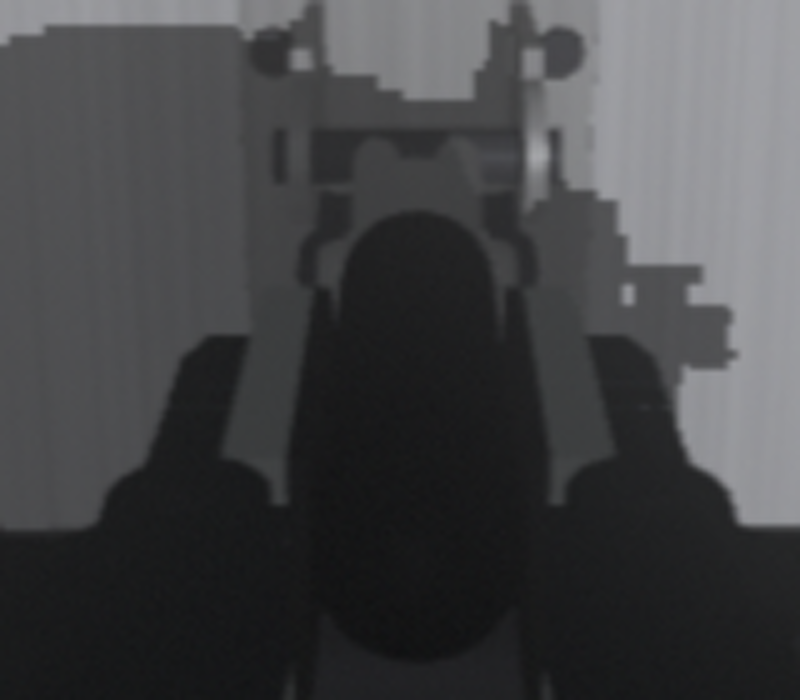

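Emit:
{"fn": "carry_out", "kwargs": {
  "steps": [0,0,0,0,0,0,0,0,0,0,0,0,0,0,0,0,0,0,0,0,0,0,0,-3,0,0,0,0,0,0,-3,0,0,0,0,0,0,-3,0,0,0,0,2.5,0,-1,0,0,0,-1,2.5,0,0,0,0,0,-1,2.5,0,0,0,0,0,-1,2.5,0,0,0,0,0,-1,0,0,0,0,0,0,-1,0,0,0,0,0,0,-1]
}}

```text
time_s: 44.3
eef_pos: [526.9, 236.3, 201.8]
ee_rot: [0.001, 0.699, 0.716, 0.001]
force: [-0.1, -0.5, -0.4]
grip_width: -0.003
```

Run:
```python
from h import *
s=readout.sense();T=pose();p=T[:3,3];print(p.round(1),s['force'],s['joints'].round(2),s['grip_width'])
im,C=snap('wrist','l1');im,_=snap('side','l1s');crop(im,200,140,400,290,4,'l1sc')
```

```text
[526.9 236.3 201.8] [-0.08951595 -0.50451602 -0.44166209] [ 0.22  0.45  1.38 -0.    1.31  0.19] -0.0029931854812782553
```

View pics/l1.png

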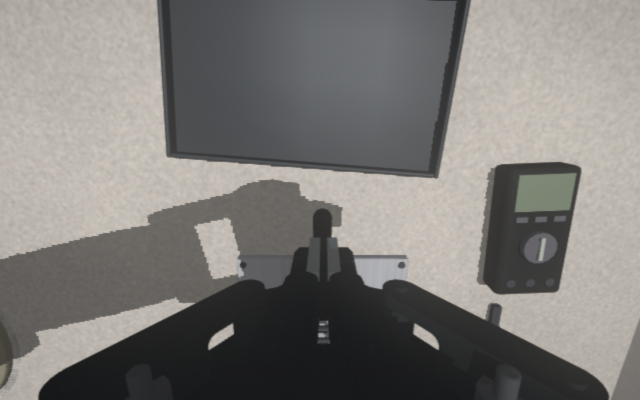

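View pics/l1sc.png

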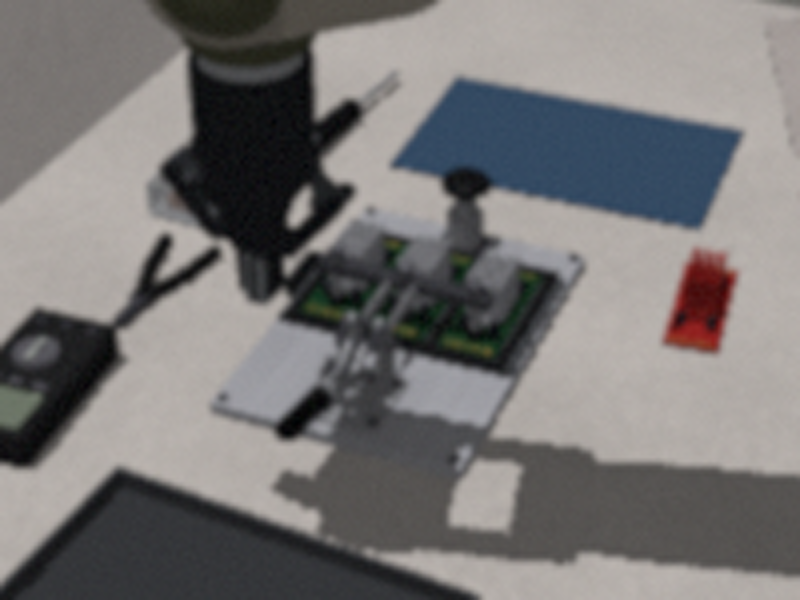

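Emit:
{"fn": "carry_out", "kwargs": {
  "steps": [0,0,0,0,-1,0,-1,0,0,0,0,-1,0,-1,0,0,0,0,-1,0,-1,0,0,0,0,-1,0,-1,0,0,0,0,-1,0,-1,0,0,0,0,-1,0,-1,0,0,0,0,-1,0,-1,0,0,0,0,-1,0,-1,0,0,0,0,0,0,-1,0,0,0,0,0,0,-1]
}}

```text
time_s: 45.23
eef_pos: [526.9, 235.3, 200.7]
ee_rot: [0.243, 0.657, 0.672, -0.239]
force: [-0.4, -0.5, -0.3]
grip_width: 0.004
```

Run:
```python
from h import *
s=readout.sense();T=pose();print(T.round(3),s['joints'].round(2))
for g in ([526.3,245,60],[526.3,240,34]): print((T[:3,:3].T@(np.array(g)-T[:3,3])/10).round(2))
```

```text
[[-1.80000e-02  1.00000e+00  1.30000e-02  5.26888e+02]
 [ 7.67000e-01  2.20000e-02 -6.41000e-01  2.35251e+02]
 [-6.41000e-01 -1.00000e-03 -7.67000e-01  2.00659e+02]
 [ 0.00000e+00  0.00000e+00  0.00000e+00  1.00000e+00]] [ 0.47  0.68  1.17 -0.62  1.63  0.52]
[ 9.77 -0.02 10.17]
[11.05 -0.03 12.48]
```

Emit:
{"fn": "carry_out", "kwargs": {
  "steps": [1.38,0,1.54,0,0,0,-1,1.38,0,1.54,0,0,0,-1,1.38,0,1.54,0,0,0,-1,1.38,0,1.54,0,0,0,-1,1.38,0,1.54,0,0,0,-1,1.38,0,1.54,0,0,0,-1,1.38,0,1.54,0,0,0,-1,1.38,0,1.54,0,0,0,-1,0,0,0,0,0,0,-1,0,0,0,0,0,0,-1]
}}

```text
time_s: 46.07
eef_pos: [527.0, 240.1, 36.5]
ee_rot: [0.244, 0.658, 0.671, -0.239]
force: [0.4, -0.2, -0.1]
grip_width: 0.004
```

Run:
```python
from h import *
s=readout.sense();T=pose();print(T[:3,3].round(1),s['force'])
for g in ([526.3,217.3,55],): print((T[:3,:3].T@(np.array(g)-T[:3,3])/10).round(2))
im,C=snap('wrist','l2');im,_=snap('side','l2s');crop(im,200,140,400,290,4,'l2sc')
```

```text
[527.  240.1  36.5] [ 0.38851394 -0.16366677 -0.09997725]
[-2.93 -0.11  0.04]
```

View pics/l2.png

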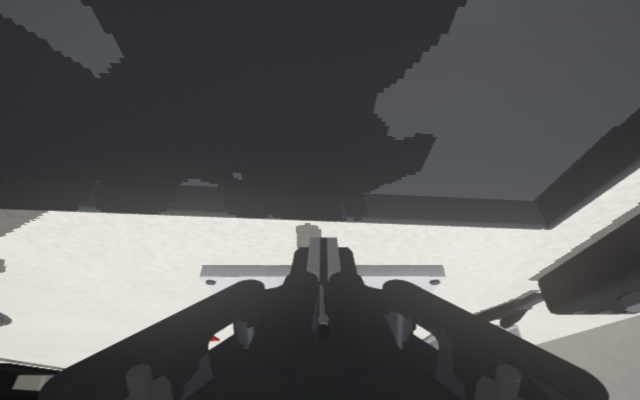

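View pics/l2sc.png

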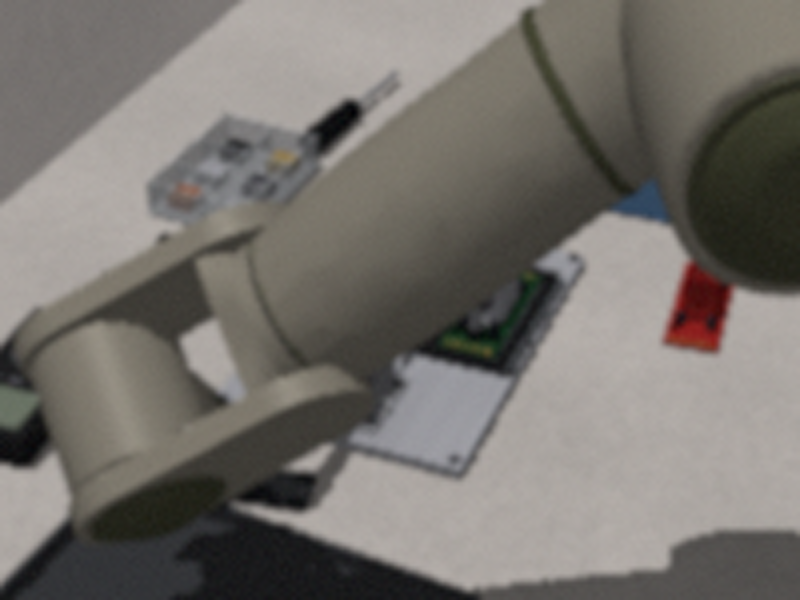

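Emit:
{"fn": "carry_out", "kwargs": {
  "steps": [-1,0,0,0,0,0,-1,-1,0,0,0,0,0,-1,-0.6,0,0,0,0,0,-1,-0.5,0,0,0,0,0,-1,0,0,0,0,0,0,-1]
}}

```text
time_s: 46.58
eef_pos: [527.5, 216.5, 57.2]
ee_rot: [0.245, 0.658, 0.671, -0.239]
force: [-0.3, 0.7, 0.3]
grip_width: -0.0
```

Run:
```python
from h import *
s=readout.sense();T=pose();print(T[:3,3].round(1),s['force'])
```

```text
[527.5 216.5  57.2] [-0.25804615  0.6703088   0.29564193]
```

Not clearly in contact yet; begin the arc and watch the force.

Emit:
{"fn": "carry_out", "kwargs": {
  "steps": [-0.5,0,0,0,0,0,-1,-0.87,0,-0.56,0,0,0,-1,-0.93,0,-0.47,0,0,0,-1,-0.97,0,-0.38,0,0,0,-1,0,0,0,0,0,0,-1]
}}

```text
time_s: 47.0
eef_pos: [528.2, 200.6, 90.0]
ee_rot: [0.245, 0.658, 0.671, -0.238]
force: [-0.5, 2.3, -1.1]
grip_width: 0.0
```

Run:
```python
from h import *
s=readout.sense();T=pose();print(T[:3,3].round(1),s['force'])
im,C=snap('wrist','l3');snap('top','l3t')
```

```text
[528.2 200.6  90. ] [-0.5030736   2.33119022 -1.0981454 ]
```

View pics/l3.png

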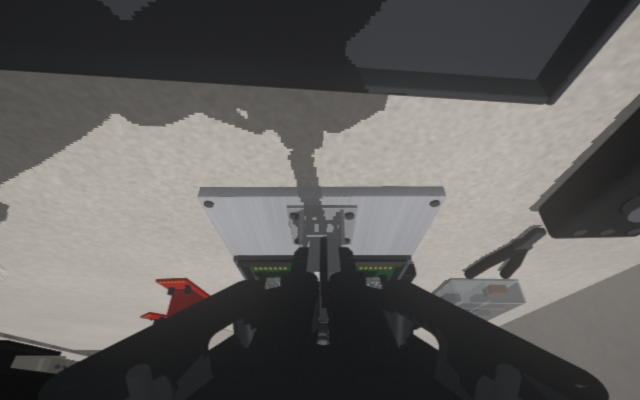

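View pics/l3t.png

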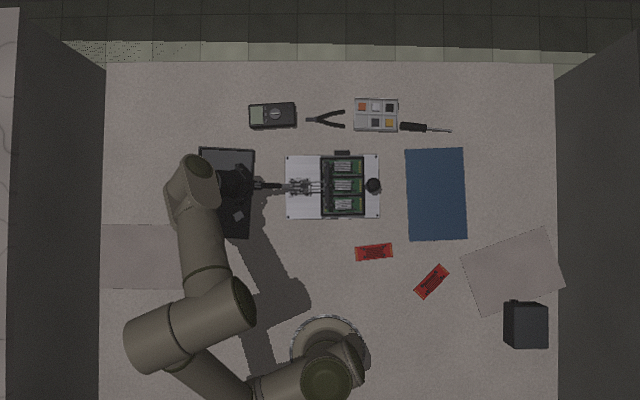

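Emit:
{"fn": "carry_out", "kwargs": {
  "steps": [-1,0,-0.28,0,0,0,-1,-1.02,0,-0.17,0,0,0,-1,-1.04,0,-0.07,0,0,0,-1,-1.05,0,0.03,0,0,0,-1,-1.03,0,0.13,0,0,0,-1,0,0,0,0,0,0,-1]
}}

```text
time_s: 47.6
eef_pos: [528.7, 162.7, 124.7]
ee_rot: [0.245, 0.658, 0.671, -0.239]
force: [-0.3, 0.3, 0.2]
grip_width: -0.002
```

Run:
```python
from h import *
s=readout.sense();T=pose();print(T[:3,3].round(1),s['force'])
im,_=snap('top','l4t');crop(im,220,130,400,240,4.4,'l4tc')
```

```text
[528.7 162.7 124.7] [-0.34247619  0.33800621  0.21986087]
```

View pics/l4tc.png

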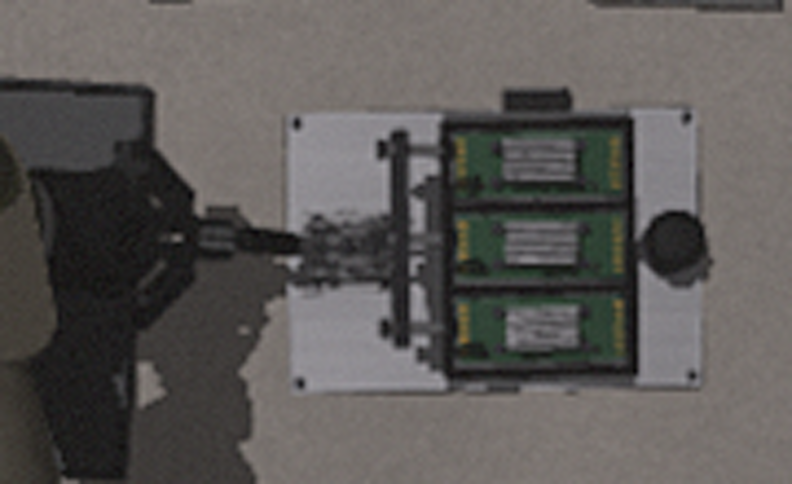

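Emit:
{"fn": "carry_out", "kwargs": {
  "steps": [-1.01,0,0.24,0,0,0,-1,-0.99,0,0.33,0,0,0,-1,-0.95,0,0.43,0,0,0,-1,-0.9,0,0.52,0,0,0,-1,0,0,0,0,0,0,-1]
}}

```text
time_s: 48.07
eef_pos: [529.1, 124.4, 136.6]
ee_rot: [0.244, 0.658, 0.672, -0.238]
force: [0.1, 5.9, -1.0]
grip_width: 0.001
```

Run:
```python
from h import *
s=readout.sense();T=pose();print(T[:3,3].round(1),s['force'])
im,_=snap('top','l5t');crop(im,220,130,400,240,4.4,'l5tc')
im,_=snap('wrist','l5')
```

```text
[529.1 124.4 136.6] [ 0.14220045  5.90186403 -1.03032592]
```

View pics/l5tc.png

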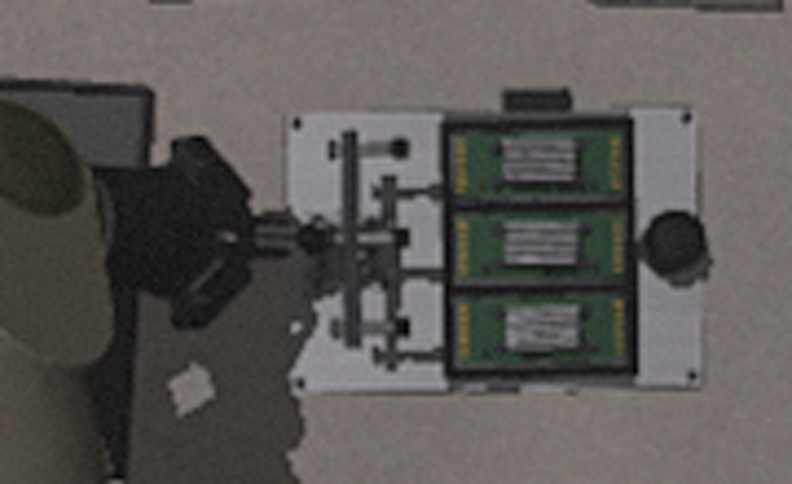

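View pics/l5.png

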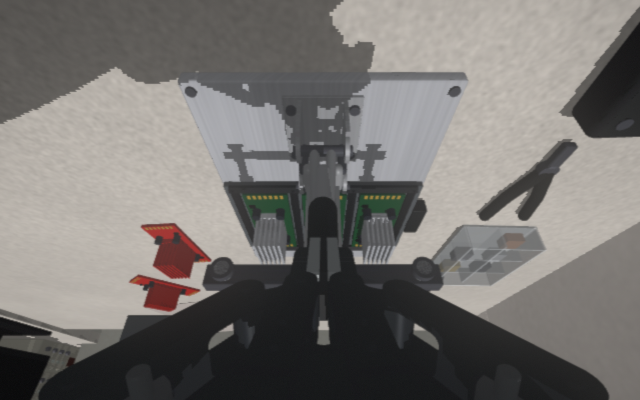

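Emit:
{"fn": "carry_out", "kwargs": {
  "steps": [0.8,0,-0.64,0,0,0,-1,1.5,0,-1.3,0,0,0,-1,1.5,0,-1.3,0,0,0,-1,1.5,0,-1.3,0,0,0,-1,0,0,-2,0,0,0,-1,0,0,-3,0,0,0,-1,0,0,-3,0,0,0,-1,0,0,0,0,1,0,-1,0,0,0,0,1,0,-1,0,0,0,0,1,0,-1,0,0,0,0,1,0,-1,0,0,0,0,1,0,-1,0,0,0,0,1,0,-1,0,0,0,0,1,0,-1,0,0,0,0,1,0,-1,0,0,0,0,0,0,-1,0,0,0,0,0,0,-1]
}}

```text
time_s: 49.58
eef_pos: [526.6, 245.2, 198.7]
ee_rot: [0.001, 0.7, 0.714, -0.001]
force: [-0.3, 0.7, -0.1]
grip_width: -0.001
```

Run:
```python
from h import *
s=readout.sense();T=pose();print(T.round(3),s['force'])
im,_=snap('top','m1t');crop(im,185,130,400,245,3.7,'m1tc')
im,_=snap('wrist','m1')
print(plan([472,-48,230],1.593))
```

```text
[[-2.10000e-02  1.00000e+00 -0.00000e+00  5.26555e+02]
 [ 1.00000e+00  2.10000e-02 -3.00000e-03  2.45242e+02]
 [-3.00000e-03 -0.00000e+00 -1.00000e+00  1.98674e+02]
 [ 0.00000e+00  0.00000e+00  0.00000e+00  1.00000e+00]] [-0.32305353  0.73920447 -0.12820861]
(array([-29.32,  -6.1 ,  -3.09]), array([-0.01,  0.03,  0.01]))
```

View pics/m1tc.png

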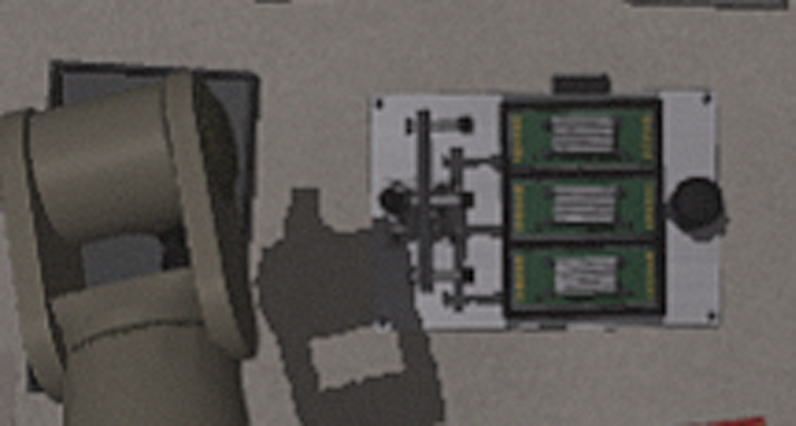

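View pics/m1.png

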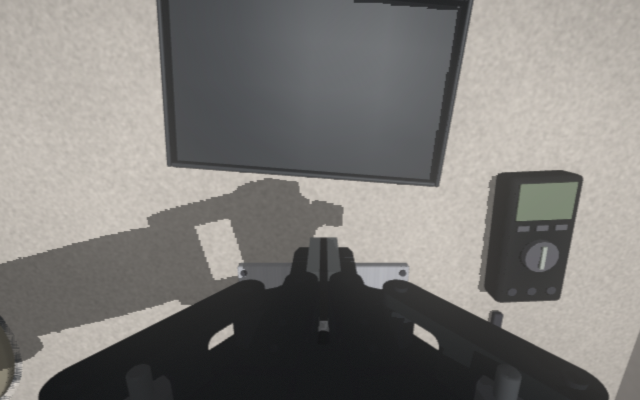

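Run:
```python
from h import *
C=cam('top');uv=np.array([(78,36),(383,56),(356,546),(45,525)])/5.5+[185,140]-.4
p=onz(C,uv,22);print(p.round(1),p.mean(0).round(1))
a=(p[0]+p[1]-p[2]-p[3])/2;b=(p[0]+p[3]-p[1]-p[2])/2;print(np.linalg.norm(a),np.linalg.norm(b),np.arctan2(a[1],a[0]),np.arctan2(-b[0],b[1]))
W=cam('wrist',np.load('pics/m1_T.npy'));print(onz(W,[(168,165),(438,186)],22).round(1))
W=cam('wrist',np.load('pics/g5_T.npy'));print(onz(W,[(3,132),(559,174)],22).round(1))
```

```text
[[660.5 418.7  22. ]
 [649.  237.8  22. ]
 [362.8 249.6  22. ]
 [373.3 432.3  22. ]] [511.4 334.6  22. ]
286.9655970376474 182.12228740074374 -0.04418352543594339 -0.060665031112388024
[[363.3 257.6  22. ]
 [648.8 241.1  22. ]]
[[365.4 256.5  22. ]
 [648.  241.2  22. ]]
```

Emit:
{"fn": "carry_out", "kwargs": {
  "steps": [-1,-0.3,-1.6,0,0,0,0,-2.6,-0.53,0,0,0,0,0,-2.6,-0.53,0,0,0,0,0,-2.6,-0.53,0,0,0,0,0,-2.6,-0.53,0,0,0,0,0,-2.6,-0.53,0,0,0,0,0,-2.6,-0.53,0,0,0,0,0,-2.6,-0.53,0,0,0,0,0,-2.6,-0.53,0,0,0,0,0,-2.6,-0.53,0,0,0,0,0,-2.6,-0.53,0,0,0,0,0,-2.3,-0.5,2,0,0,0,0,0,0,3,0,0,0,0,0,0,3,0,0,0,0,0,0,2.3,0,0,0,0,0,0,0,0,0,0,0,0,0,0,0,0,0,0],
  "grip_force": 50
}}

```text
time_s: 51.1
eef_pos: [472.0, -47.6, 111.4]
ee_rot: [-0.001, 0.699, 0.715, -0.001]
force: [-0.0, 0.2, 1.3]
grip_width: 0.5
```

Run:
```python
from h import *
T=pose();print(T[:3,3].round(1));print(plan([473,-47.6,34],1.593))
snap('wrist','n1')
```

```text
[472.  -47.6 111.4]
(array([0.  , 0.12, 7.74]), array([-0.03,  0.  ,  0.02]))
```

View pics/n1.png

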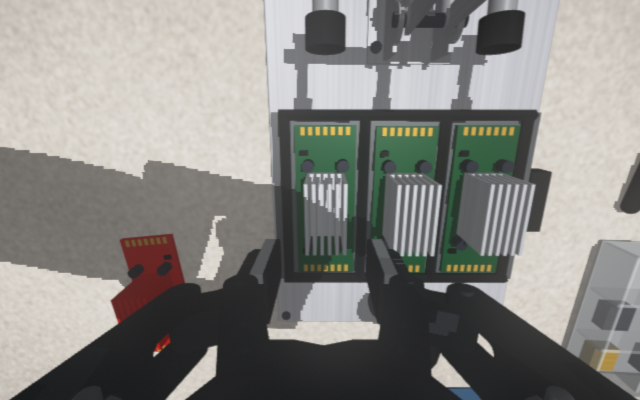

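Emit:
{"fn": "carry_out", "kwargs": {
  "steps": [0,0.12,2,0,0,0,0,0,0,2,0,0,0,0,0,0,2,0,0,0,0,0,0,1,0,0,0,0,0,0,0.75,0,0,0,0,0,0,0,0,0,0,0,0,0,0,0,0,0,-1,0,0,0,0,0,0,-1,0,0,0,0,0,0,-1,0,0,0,0,0,0,-1,0,0,0,0,0,0,-1]
}}

```text
time_s: 52.07
eef_pos: [474.0, -48.4, 35.3]
ee_rot: [0.001, 0.699, 0.715, 0.001]
force: [-0.5, 1.0, 7.7]
grip_width: 0.317
```

Run:
```python
from h import *
s=readout.sense();T=pose();print(T[:3,3].round(1),s['grip_width'],s['force']);print(plan([431,340.7,215],1.593))
```

```text
[474.  -48.4  35.3] 0.3166022360554234 [-0.52029172  1.02343645  7.72705404]
(array([ 38.98,  -3.4 , -18.02]), array([ 0.03,  0.01, -0.  ]))
```

Emit:
{"fn": "carry_out", "kwargs": {
  "steps": [0,0,-0.8,0,0,0,-1,0,0,-2,0,0,0,-1,0,0,-3,0,0,0,-1,0,0,-3,0,0,0,-1,0,0,-3,0,0,0,-1,0,0,-3,0,0,0,-1,0,0,-3.2,0,0,0,-1,0,0,0,0,0,0,-1,0,0,0,0,0,0,-1]
}}

```text
time_s: 52.82
eef_pos: [473.4, -48.2, 215.5]
ee_rot: [0.001, 0.699, 0.715, 0.001]
force: [-0.4, -0.2, -1.9]
grip_width: 0.316
```

Run:
```python
from h import *
s=readout.sense();T=pose();print(T[:3,3].round(1),s['grip_width'],s['force']);print(plan([431,340.7,215],1.593))
snap('wrist','n2')
```

```text
[473.4 -48.2 215.5] 0.3156919261538828 [-0.42481604 -0.21346959 -1.94500878]
(array([38.98, -3.38, -0.  ]), array([ 0.03,  0.01, -0.  ]))
```

View pics/n2.png

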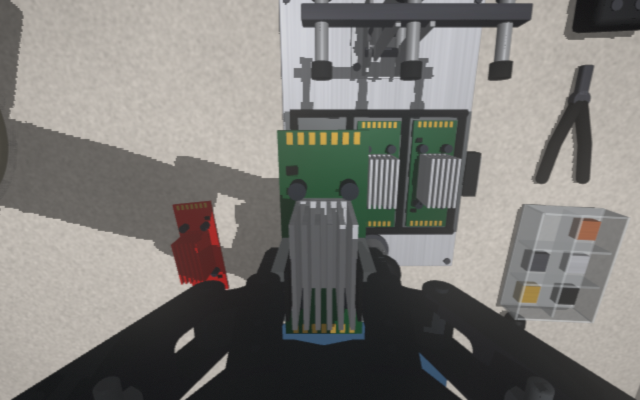

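Emit:
{"fn": "carry_out", "kwargs": {
  "steps": [2.6,-0.22,0,0,0,0,-1,2.6,-0.22,0,0,0,0,-1,2.6,-0.22,0,0,0,0,-1,2.6,-0.22,0,0,0,0,-1,2.6,-0.22,0,0,0,0,-1,2.6,-0.22,0,0,0,0,-1,2.6,-0.22,0,0,0,0,-1,2.6,-0.22,0,0,0,0,-1,2.6,-0.22,0,0,0,0,-1,2.6,-0.22,0,0,0,0,-1,2.6,-0.22,0,0,0,0,-1,2.6,-0.22,0,0,0,0,-1,2.6,-0.22,0,0,0,0,-1,2.6,-0.22,0,0,0,0,-1,2.6,-0.22,0,0,0,0,-1,0,0,3,0,0,0.9,-1,0,0,3,0,0,0,-1,0,0,3,0,0,0,-1,0,0,0,0,0,0,-1,0,0,0,0,0,0,-1]
}}

```text
time_s: 54.53
eef_pos: [430.6, 340.5, 122.6]
ee_rot: [-0.001, 0.727, 0.687, -0.002]
force: [0.8, 0.7, -0.4]
grip_width: 0.317
```

Run:
```python
from h import *
s=readout.sense();T=pose();print(T[:3,3].round(1),s['grip_width'],s['force']);print(plan([431,340.7,23],1.515))
snap('wrist','n3')
```

```text
[430.6 340.5 122.6] 0.3174828045793296 [ 0.84922238  0.67258863 -0.44640435]
(array([0.05, 0.08, 9.96]), array([-0.05,  0.03, -0.01]))
```

View pics/n3.png

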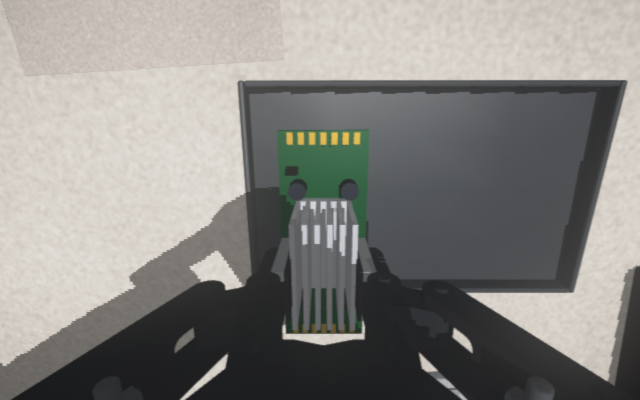

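Emit:
{"fn": "carry_out", "kwargs": {
  "steps": [0,0.05,2,0,0,0,-1,0,0,2,0,0,0,-1,0,0,2,0,0,0,-1,0,0,2,0,0,0,-1,0,0,1,0,0,0,-1,0,0,0.6,0,0,0,-1,0,0,0.4,0,0,0,-1,0,0,0,0,0,0,-1,0,0,0,0,0,0,-1]
}}

```text
time_s: 55.33
eef_pos: [432.6, 341.3, 25.1]
ee_rot: [0.0, 0.727, 0.687, 0.001]
force: [-0.3, 0.6, -1.3]
grip_width: 0.316
```

Run:
```python
from h import *
s=readout.sense();T=pose();print(T[:3,3].round(1),s['grip_width'],s['force'])
```

```text
[432.6 341.3  25.1] 0.3162613667320555 [-0.28308041  0.58295635 -1.33296615]
```

Emit:
{"fn": "carry_out", "kwargs": {
  "steps": [0,0,0.2,0,0,0,-1,0,0,0.1,0,0,0,-1,0,0,0,0,0,0,0,0,0,0,0,0,0,0,0,0,0,0,0,0,0,0,0,-2,0,0,0,0,0,0,-3,0,0,0,0,0,0,-3.5,0,0,0,0,0,0,-3.5,0,0,0,0,0,0,-3.5,0,0,0,0,0,0,-3.5,0,0,0,0,0,0,0,0,0,-0.9,0,0,0,0,0,0,0,0,0,0,0,0,0,0,0,0]
}}

```text
schema error: expected a multiple of 7 numbers
```

Run:
```python
from h import *
s=readout.sense();T=pose();print(T[:3,3].round(1),s['grip_width'],s['force']);print(plan([533,-47.3,215],1.593))
snap('wrist','n4')
```

```text
[432.6 341.3  25.1] 0.3162613667320555 [-0.28308041  0.58295635 -1.33296615]
(array([-38.21,  12.24, -19.01]), array([ 0.02, -0.01, -0.9 ]))
```

View pics/n4.png

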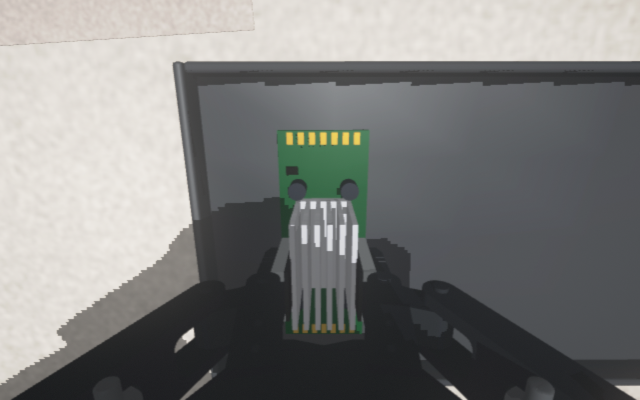

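Refused for its length; again, carefully.

Emit:
{"fn": "carry_out", "kwargs": {
  "steps": [0,0,0.2,0,0,0,-1,0,0,0.1,0,0,0,-1,0,0,0,0,0,0,0,0,0,0,0,0,0,0,0,0,0,0,0,0,0,0,0,-2,0,0,0,0,0,0,-3,0,0,0,0,0,0,-3.5,0,0,0,0,0,0,-3.5,0,0,0,0,0,0,-3.5,0,0,0,0,0,0,-3.5,0,0,0,0,0,0,0,0,0,-0.9,0,0,0,0,0,0,0,0,0,0,0,0,0,0,0,0,0]
}}

```text
schema error: expected a multiple of 7 numbers
```

Run:
```python
from h import *
s=readout.sense();T=pose();print(T[:3,3].round(1),s['grip_width'],s['force']);print(plan([533,-47.3,215],1.593))
snap('wrist','n5')
```

```text
[432.6 341.3  25.1] 0.3191308272835416 [ 0.67183602 -0.12169323 -1.20061961]
(array([-38.22,  12.24, -19.01]), array([ 0.02, -0.01, -0.9 ]))
```

View pics/n5.png

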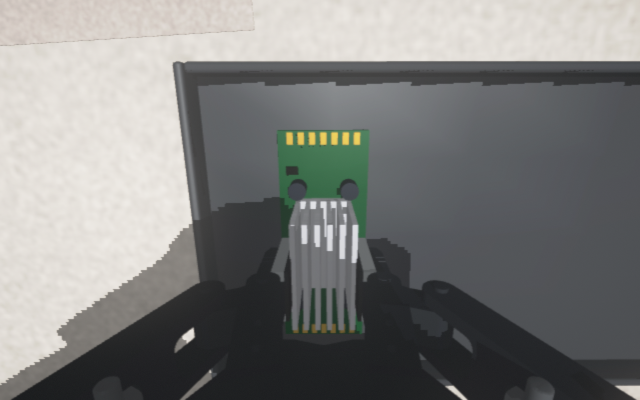

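Emit:
{"fn": "carry_out", "kwargs": {
  "steps": [0,0,0.3,0,0,0,-1,0,0,0,0,0,0,0.1,0,0,0,0,0,0,0.1,0,0,0,0,0,0,0.1,0,0,-2,0,0,0,0.1,0,0,-3,0,0,0,0.1,0,0,-3.5,0,0,0,0.1,0,0,-3.5,0,0,0,0.1,0,0,-3.5,0,0,0,0.1,0,0,-3.5,0,0,0,0.1,0,0,0,0,0,-0.9,0.1,0,0,0,0,0,0,0.1,0,0,0,0,0,0,0.1]
}}

```text
time_s: 56.52
eef_pos: [431.7, 340.8, 210.4]
ee_rot: [-0.0, 0.7, 0.714, -0.001]
force: [-1.2, 0.1, -0.2]
grip_width: 0.548
```

Run:
```python
from h import *
s=readout.sense();T=pose();print(T[:3,3].round(1),s['grip_width'],s['force']);print(plan([533,-47.3,215],1.593))
snap('wrist','n6')
```

```text
[431.7 340.8 210.4] 0.5479168172984431 [-1.17431623  0.08488801 -0.23534143]
(array([-39.01,   9.34,  -0.45]), array([-0.01,  0.  , -0.02]))
```

View pics/n6.png

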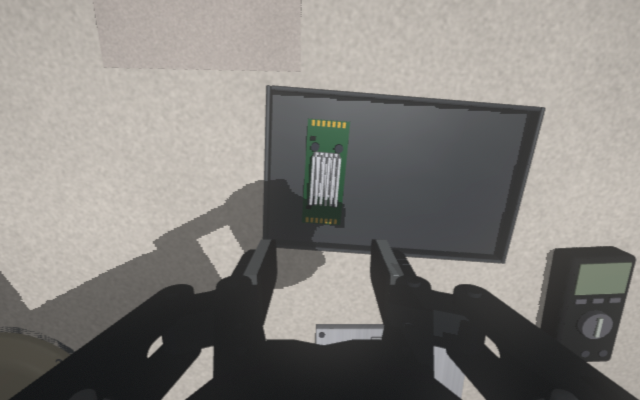

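Emit:
{"fn": "carry_out", "kwargs": {
  "steps": [-2.6,0.62,0,0,0,0,0.1,-2.6,0.62,0,0,0,0,0.1,-2.6,0.62,0,0,0,0,0.1,-2.6,0.62,0,0,0,0,0.1,-2.6,0.62,0,0,0,0,0.1,-2.6,0.62,0,0,0,0,0.1,-2.6,0.62,0,0,0,0,0.1,-2.6,0.62,0,0,0,0,0.1,-2.6,0.62,0,0,0,0,0.1,-2.6,0.62,0,0,0,0,0.1,-2.6,0.62,0,0,0,0,0.1,-2.6,0.62,0,0,0,0,0.1,-2.6,0.62,0,0,0,0,0.1,-2.6,0.62,0,0,0,0,0.1,-2.6,0.62,0,0,0,0,0.1,0,0,3,0,0,0,0.1,0,0,3,0,0,0,0.1,0,0,3,0,0,0,0.1,0,0,0,0,0,0,0.1,0,0,0,0,0,0,0.1]
}}

```text
time_s: 58.23
eef_pos: [532.8, -46.6, 119.9]
ee_rot: [-0.002, 0.7, 0.715, -0.001]
force: [-0.6, -0.3, 1.1]
grip_width: 0.554
```

Run:
```python
from h import *
s=readout.sense();T=pose();print(T[:3,3].round(1));print(plan([533,-47.3,35],1.593))
snap('wrist','o1')
```

```text
[532.8 -46.6 119.9]
(array([-0.08,  0.05,  8.49]), array([-0.04, -0.02, -0.01]))
```

View pics/o1.png

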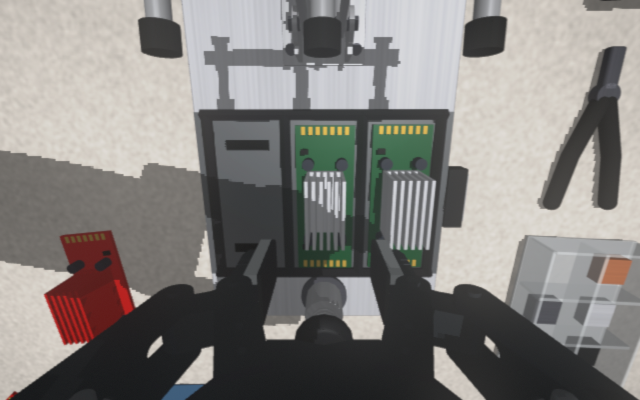

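Emit:
{"fn": "carry_out", "kwargs": {
  "steps": [-0.08,0.05,2,0,0,0,-0.1,0,0,2,0,0,0,-0.1,0,0,2,0,0,0,-0.1,0,0,1.4,0,0,0,-0.1,0,0,1.1,0,0,0,-0.1,0,0,0,0,0,0,-0.1,0,0,0,0,0,0,-1,0,0,0,0,0,0,-1,0,0,0,0,0,0,-1,0,0,0,0,0,0,-1,0,0,0,0,0,0,-1]
}}

```text
time_s: 59.2
eef_pos: [534.9, -47.8, 37.2]
ee_rot: [0.001, 0.699, 0.715, 0.001]
force: [-0.6, 0.7, 6.1]
grip_width: 0.316
```

Run:
```python
from h import *
s=readout.sense();T=pose();print(T[:3,3].round(1),s['grip_width'],s['force'])
```

```text
[534.9 -47.8  37.2] 0.3157715763342003 [-0.59712796  0.71005464  6.14233239]
```

Emit:
{"fn": "carry_out", "kwargs": {
  "steps": [0,0,-0.8,0,0,0,-1,0,0,-2,0,0,0,-1,0,0,-3,0,0,0,-1,0,0,-3,0,0,0,-1,0,0,-3,0,0,0,-1,0,0,-3,0,0,0,-1,0,0,-3.2,0,0,0,-1,0,0,0,0,0,0,-1,0,0,0,0,0,0,-1]
}}

```text
time_s: 59.95
eef_pos: [534.5, -47.7, 217.8]
ee_rot: [0.001, 0.699, 0.715, 0.001]
force: [-0.6, 0.7, -2.9]
grip_width: 0.313
```

Run:
```python
from h import *
s=readout.sense();T=pose();print(T[:3,3].round(1),s['grip_width'],s['force']);print(plan([511,336.2,215],1.593))
snap('wrist','o2')
```

```text
[534.5 -47.7 217.8] 0.3134550617431948 [-0.55682124  0.7378104  -2.93083778]
(array([38.43, -1.5 ,  0.23]), array([ 0.04,  0.01, -0.  ]))
```

View pics/o2.png

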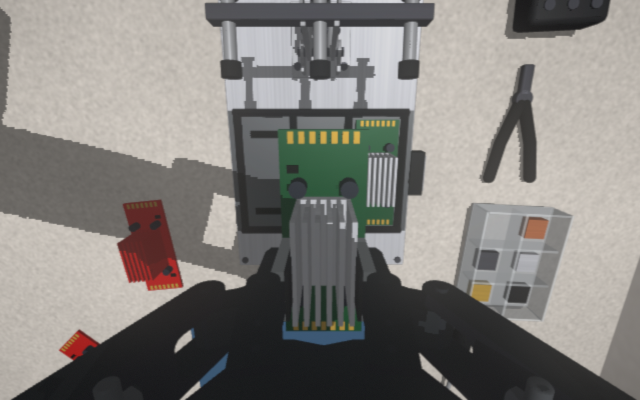

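Emit:
{"fn": "carry_out", "kwargs": {
  "steps": [2.56,-0.1,0,0,0,0,-1,2.56,-0.1,0,0,0,0,-1,2.56,-0.1,0,0,0,0,-1,2.56,-0.1,0,0,0,0,-1,2.56,-0.1,0,0,0,0,-1,2.56,-0.1,0,0,0,0,-1,2.56,-0.1,0,0,0,0,-1,2.56,-0.1,0,0,0,0,-1,2.56,-0.1,0,0,0,0,-1,2.56,-0.1,0,0,0,0,-1,2.56,-0.1,0,0,0,0,-1,2.56,-0.1,0,0,0,0,-1,2.56,-0.1,0,0,0,0,-1,2.56,-0.1,0,0,0,0,-1,2.56,-0.1,0,0,0,0,-1,0,0,3,0,0,0.9,-1,0,0,3,0,0,0,-1,0,0,3,0,0,0,-1,0,0,0,0,0,0,-1,0,0,0,0,0,0,-1]
}}

```text
time_s: 61.67
eef_pos: [509.8, 335.5, 124.5]
ee_rot: [-0.001, 0.727, 0.687, -0.002]
force: [0.5, 0.5, -1.8]
grip_width: 0.318
```

Run:
```python
from h import *
s=readout.sense();T=pose();print(T[:3,3].round(1),s['grip_width']);print(plan([511,336.2,25],1.515))
snap('wrist','o3')
```

```text
[509.8 335.5 124.5] 0.31763899359740627
(array([0.1 , 0.16, 9.95]), array([-0.05,  0.02, -0.01]))
```

View pics/o3.png

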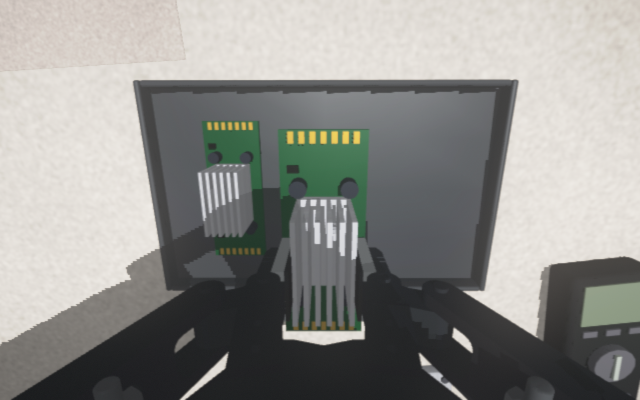

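Emit:
{"fn": "carry_out", "kwargs": {
  "steps": [0,0.1,2,0,0,0,-1,0,0,2,0,0,0,-1,0,0,2,0,0,0,-1,0,0,2,0,0,0,-1,0,0,1,0,0,0,-1,0,0,0.6,0,0,0,-1,0,0,0.5,0,0,0,-1,0,0,0,0,0,0,-1,0,0,0,0,0,0,-1]
}}

```text
time_s: 62.47
eef_pos: [512.2, 336.1, 26.1]
ee_rot: [0.0, 0.727, 0.687, 0.001]
force: [0.2, 0.3, -1.8]
grip_width: 0.319
```

Run:
```python
from h import *
s=readout.sense();T=pose();print(T[:3,3].round(1),s['grip_width'],s['force'])
```

```text
[512.2 336.1  26.1] 0.3193853557104188 [ 0.23689225  0.3338187  -1.84604132]
```

Emit:
{"fn": "carry_out", "kwargs": {
  "steps": [0,0,0.25,0,0,0,-1,0,0,0,0,0,0,0.1,0,0,0,0,0,0,0.1,0,0,0,0,0,0,0.1,0,0,-2,0,0,0,0.1,0,0,-3,0,0,0,0.1,0,0,-3.5,0,0,0,0.1,0,0,-3.5,0,0,0,0.1,0,0,-3.5,0,0,0,0.1,0,0,-3.5,0,0,0,0.1,0,0,0,0,0,-0.9,0.1,0,0,0,0,0,0,0.1,0,0,0,0,0,0,0.1]
}}

```text
time_s: 63.55
eef_pos: [511.3, 335.7, 211.9]
ee_rot: [-0.0, 0.7, 0.714, -0.001]
force: [-0.2, -0.6, 0.1]
grip_width: 0.549
```

Run:
```python
from h import *
s=readout.sense();T=pose();print(T[:3,3].round(1),s['grip_width'],s['force']);print(plan([593,-46.0,215],1.593))
snap('wrist','o4')
```

```text
[511.3 335.7 211.9] 0.5492373284846757 [-0.24857244 -0.56666121  0.09589669]
(array([-38.33,   7.39,  -0.31]), array([-0.01,  0.  , -0.02]))
```

View pics/o4.png

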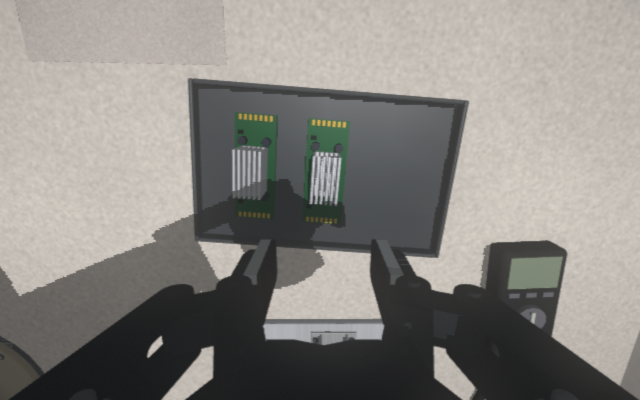

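Emit:
{"fn": "carry_out", "kwargs": {
  "steps": [-2.56,0.49,0,0,0,0,0.1,-2.56,0.49,0,0,0,0,0.1,-2.56,0.49,0,0,0,0,0.1,-2.56,0.49,0,0,0,0,0.1,-2.56,0.49,0,0,0,0,0.1,-2.56,0.49,0,0,0,0,0.1,-2.56,0.49,0,0,0,0,0.1,-2.56,0.49,0,0,0,0,0.1,-2.56,0.49,0,0,0,0,0.1,-2.56,0.49,0,0,0,0,0.1,-2.56,0.49,0,0,0,0,0.1,-2.56,0.49,0,0,0,0,0.1,-2.56,0.49,0,0,0,0,0.1,-2.56,0.49,0,0,0,0,0.1,-2.56,0.49,0,0,0,0,0.1,0,0,3,0,0,0,0.1,0,0,3,0,0,0,0.1,0,0,3,0,0,0,0.1,0,0,0,0,0,0,0.1,0,0,0,0,0,0,0.1]
}}

```text
time_s: 65.27
eef_pos: [592.8, -46.2, 121.3]
ee_rot: [-0.002, 0.7, 0.714, -0.001]
force: [0.4, -0.3, 1.3]
grip_width: 0.544
```

Run:
```python
from h import *
s=readout.sense();T=pose();print(T[:3,3].round(1));print(plan([593,-46,35],1.593))
snap('wrist','p1')
```

```text
[592.8 -46.2 121.3]
(array([0.01, 0.05, 8.62]), array([-0.04, -0.01, -0.01]))
```

View pics/p1.png

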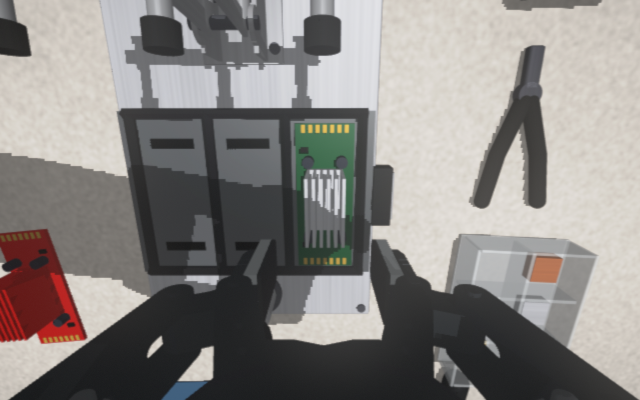

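Emit:
{"fn": "carry_out", "kwargs": {
  "steps": [0,0.05,2,0,0,0,-0.1,0,0,2,0,0,0,-0.1,0,0,2,0,0,0,-0.1,0,0,1.5,0,0,0,-0.1,0,0,1.2,0,0,0,-0.1,0,0,0,0,0,0,-0.1,0,0,0,0,0,0,-1,0,0,0,0,0,0,-1,0,0,0,0,0,0,-1,0,0,0,0,0,0,-1,0,0,0,0,0,0,-1]
}}

```text
time_s: 66.23
eef_pos: [594.8, -46.5, 36.8]
ee_rot: [0.001, 0.699, 0.715, 0.001]
force: [-0.4, 0.5, 6.6]
grip_width: 0.313
```

Run:
```python
from h import *
s=readout.sense();T=pose();print(T[:3,3].round(1),s['grip_width'],s['force'])
```

```text
[594.8 -46.5  36.8] 0.31310097088582994 [-0.43546352  0.51916447  6.55669363]
```

Emit:
{"fn": "carry_out", "kwargs": {
  "steps": [0,0,-0.8,0,0,0,-1,0,0,-2,0,0,0,-1,0,0,-3,0,0,0,-1,0,0,-3,0,0,0,-1,0,0,-3,0,0,0,-1,0,0,-3,0,0,0,-1,0,0,-3.2,0,0,0,-1,0,0,0,0,0,0,-1,0,0,0,0,0,0,-1]
}}

```text
time_s: 66.98
eef_pos: [594.5, -46.5, 217.3]
ee_rot: [0.001, 0.699, 0.715, 0.001]
force: [-0.1, 0.6, -2.2]
grip_width: 0.315
```

Run:
```python
from h import *
s=readout.sense();T=pose();print(T[:3,3].round(1),s['grip_width'],s['force']);print(plan([590,331.7,215],1.593))
snap('wrist','p2')
```

```text
[594.5 -46.5 217.3] 0.3145210967489783 [-0.13610376  0.6269048  -2.20076873]
(array([37.82,  0.39,  0.2 ]), array([ 0.04,  0.01, -0.  ]))
```

View pics/p2.png

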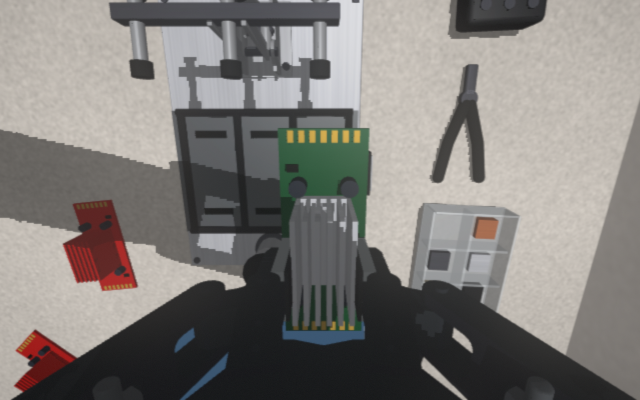

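Emit:
{"fn": "carry_out", "kwargs": {
  "steps": [2.52,0.03,0,0,0,0,-1,2.52,0.03,0,0,0,0,-1,2.52,0.03,0,0,0,0,-1,2.52,0.03,0,0,0,0,-1,2.52,0.03,0,0,0,0,-1,2.52,0.03,0,0,0,0,-1,2.52,0.03,0,0,0,0,-1,2.52,0.03,0,0,0,0,-1,2.52,0.03,0,0,0,0,-1,2.52,0.03,0,0,0,0,-1,2.52,0.03,0,0,0,0,-1,2.52,0.03,0,0,0,0,-1,2.52,0.03,0,0,0,0,-1,2.52,0.03,0,0,0,0,-1,2.52,0.03,0,0,0,0,-1,0,0,3,0,0,0.9,-1,0,0,3,0,0,0,-1,0,0,3,0,0,0,-1,0,0,0,0,0,0,-1,0,0,0,0,0,0,-1]
}}

```text
time_s: 68.7
eef_pos: [589.3, 331.2, 123.6]
ee_rot: [-0.001, 0.727, 0.687, -0.002]
force: [0.5, 0.0, 0.1]
grip_width: 0.323
```

Run:
```python
from h import *
s=readout.sense();T=pose();print(T[:3,3].round(1),s['grip_width']);print(plan([590,331.7,24],1.515))
snap('wrist','p3')
```

```text
[589.3 331.2 123.6] 0.3233511149457346
(array([0.07, 0.11, 9.96]), array([-0.05,  0.02, -0.01]))
```

View pics/p3.png

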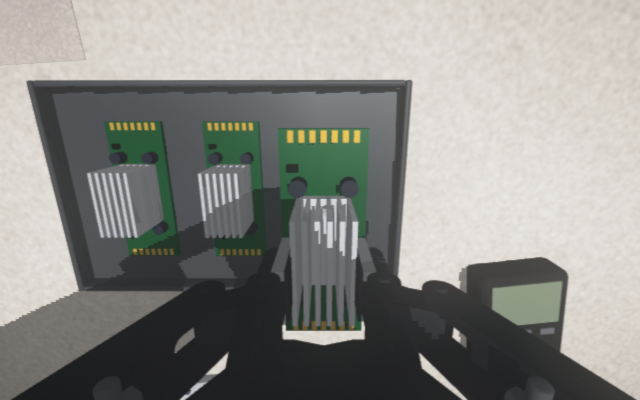

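Emit:
{"fn": "carry_out", "kwargs": {
  "steps": [0,0.05,2,0,0,0,-1,0,0,2,0,0,0,-1,0,0,2,0,0,0,-1,0,0,2,0,0,0,-1,0,0,1,0,0,0,-1,0,0,0.6,0,0,0,-1,0,0,0.5,0,0,0,-1,0,0,0,0,0,0,-1,0,0,0,0,0,0,-1]
}}

```text
time_s: 69.5
eef_pos: [591.4, 331.8, 25.7]
ee_rot: [0.0, 0.727, 0.687, 0.001]
force: [0.4, -0.4, -0.9]
grip_width: 0.317
```

Run:
```python
from h import *
s=readout.sense();T=pose();print(T[:3,3].round(1),s['grip_width'],s['force'])
```

```text
[591.4 331.8  25.7] 0.3170727903007542 [ 0.4434346  -0.44147025 -0.85986694]
```

Emit:
{"fn": "carry_out", "kwargs": {
  "steps": [0,0,0.2,0,0,0,-1,0,0,0,0,0,0,0.1,0,0,0,0,0,0,0.1,0,0,0,0,0,0,0.1,0,0,-2,0,0,0,0.1,0,0,-3,0,0,0,0.1,0,0,-3.5,0,0,0,0.1,0,0,-3.5,0,0,0,0.1,0,0,-3.5,0,0,0,0.1,0,0,-3.5,0,0,0,0.1,-3,-1,-1,0,0,0,0.1,-3,-1,-1,0,0,0,0.1,-3,-1,-1,0,0,0,0.1,-3,-1,-1,0,0,0,0.1,0,0,0,0,0,0,0.1,0,0,0,0,0,0,0.1]
}}

```text
time_s: 70.83
eef_pos: [544.2, 213.2, 253.9]
ee_rot: [0.001, 0.727, 0.686, 0.001]
force: [-0.3, 0.6, -0.1]
grip_width: 0.549
```

Run:
```python
from h import *
s=readout.sense();T=pose();print(s['time_s'],T[:3,3].round(1),s['grip_width'],s['force'])
snap('wrist','q1');im,_=snap('top','q1t');im,_=snap('side','q1s')
```

```text
70.8333 [544.2 213.2 253.9] 0.549493528559729 [-0.29393148  0.58920847 -0.14526634]
```

View pics/q1.png

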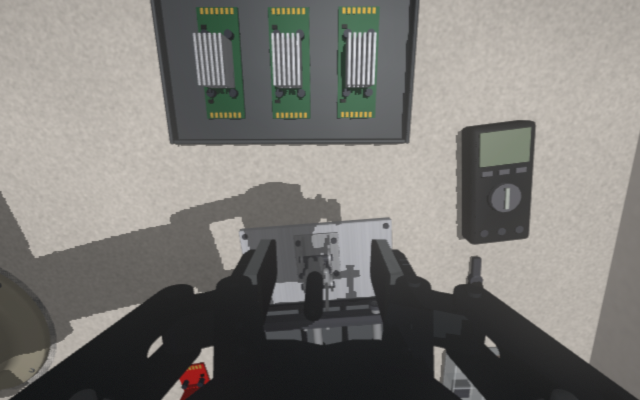

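View pics/q1t.png

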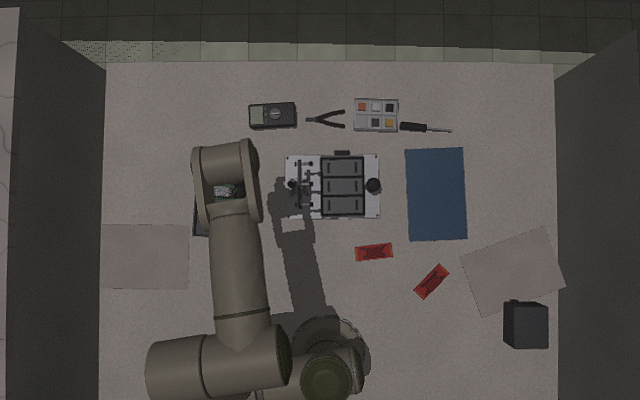

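View pics/q1s.png

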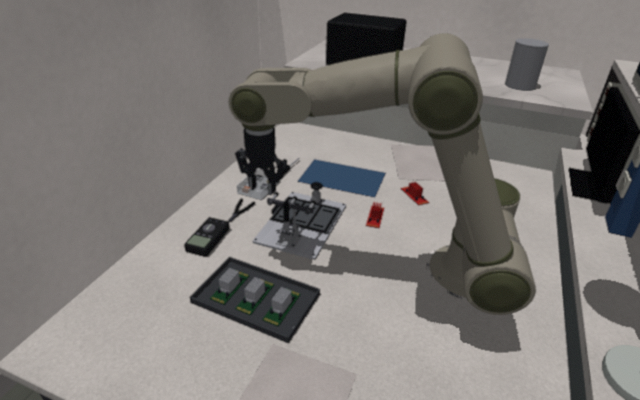

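Run:
```python
from h import *
C=cam('wrist',np.load('pics/q1_T.npy'))
# board near corners and far corners at z=9
for q in ([(197,8),(235,7),(243,117),(207,119)],[(270,8),(306,7),(310,117),(272,118)],[(340,9),(377,8),(376,117),(338,118)]):
    p=onz(C,q,9);c=p.mean(0)[:2]-[511,338];a=-.056
    print((np.array([[np.cos(a),np.sin(a)],[-np.sin(a),np.cos(a)]])@c).round(1),np.linalg.norm((p[0]+p[1]-p[2]-p[3])/2).round(1))
im=cv2.imread('pics/q1t.png');crop(im,270,140,390,230,6,'q1c')
```

```text
[-78.7  -0.9] 118.9
[ 1.6 -0.8] 118.4
[81.1 -1.5] 117.5
```

View pics/q1c.png

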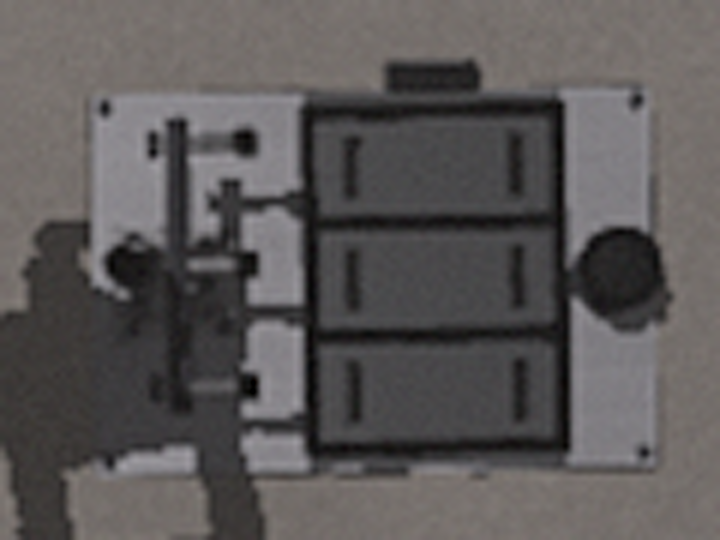

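The clamp and plunger match their start positions, and the three modules lie flat near tray x = -79, +2 and +81 mm, y ≈ -1 mm. Handing in.

```bash
python3 -c "
from rig import finish_job
print(finish_job())"
```

```text
the job is handed in; nothing more can be done
None
```

The job is done and handed in at about 71 s of the 210 s allowed. `finish_job` gave no verdict.

- **Loading and clamping:** I loaded all three green modules into pockets 1–3 and left the two red look-alikes alone. I shut the clamp and checked it with a push from above, which met the handle's top at 67–68 mm and 33 N. That fits the 1.48 rad stop.
- **Plunger:** I pressed the knob about 15 mm (TCP at 67 mm, 19–33 N) and kept it there for over a second before letting it rise. It is up again in the last pictures.
- **Opening the clamp:** Three attempts to pinch the handle and lead it up failed. It slipped out of the fingers and fell back to about 1.3 rad each time. I then pushed it up from below with the tool tilted 40° and the fingers shut, and it has stayed up since.
- **Last checks:**
  - The modules lie flat and apart on the tray floor, at about x = -79, +2 and +81 mm and y = -1 mm in the tray's frame.
  - The clamp bar is in the same place as at the start in the top picture.
  - The gripper touches nothing, and the other things on the bench look unmoved.
- **What I could not check:** The handle angle and the force of the pads on the modules are judged only from pictures and contact forces, since the state does not report them.

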